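# Close the last sandwich in the gel caster

### The arm

A 6-joint arm with a two-finger parallel gripper is mounted at the origin on a cart in front of the work surface, level with it; the furniture and walls round the work are solid. World frame = base frame: x ahead of the robot, y to its left, z up, the work surface at z = 0. Lengths are in m, angles in rad, forces in N, time in s.
With the tool pointing down it reaches from about 0.4 to 0.825 m from the base axis. Payload 7 kg.
Tool frame: the origin (TCP) lies at the very end of the fingers, on their centre line; the grasp point (between the pads) lies 19 mm behind it; z points along the fingers, y is the direction in which the jaws open and shut (so a half turn about z gives the same grasp; the last joint's range is limited). The gripper opens to 88 mm and grips with 3 to 60 N. Pads are 19 mm wide; open, the fingers measure 130 mm over their backs; the gripper's body (78 mm by 193 mm) begins 47 mm behind the grasp point.
Start: joints at [-0.824, 0.359, 0.012, 0, -1.224, -0.288], TCP at [0.299, -0.605, 0.194] pointing down, gripper open.
Joint ranges: [-3.07, 3.07], [-1.43, 2.12], [-1.02, 1.25], [-3.03, 1.67], [-3.05, -0], [-3.03, 3.03]. Speed limits (rad/s): [2.39, 2.39, 3.01, 3.14, 3.14, 3.14].

### API

Orientations are given as [roll, pitch, yaw] about the fixed x, y, z axes, in that order (R = Rz(yaw) Ry(pitch) Rx(roll)).
In Python, from station import arm, eyes, job, outline_of gives the robot as it stands.
- The arm moves only by the tool apply_moves, never from a script. Its argument "moves" is a list of rows, each a list of 5 numbers: the opening, from -1 (shut) to 1 (fully open), then the shift along the tool's x, y, z in m, then the turn about the tool's z in rad. A call has 1 to 12 rows; each row shifts and turns the commanded pose from where the row before left it, along the tool's axes as they then stand; what a row does not reach is not made up. A row lasts 1/12 s, in which the tool goes at most 41.7 mm and 7.16 degrees, less where a joint would pass 70% of its speed; a pose out of reach is approached as far as the arm can. A call with a gripper value outside its range is refused whole. The fingers move at their own pace and stop on an object; "newtons" is the grip in N (left out, the last holds). Time passes only in rows, so rows that do not move let the fingers close. It gives the time, the measured TCP pose, the force and the opening at its end, in the units of the state.
- arm.get_state(): the state, without advancing time (a new reading comes with each control period).
- eyes.grab_frame(name): name is "scene" or "top" or "wrist"; returns a dict with "color" (420x560x3 uint8, red, green, blue), "z_map" (420x560 float32, m along the optical axis (not along the pixel's ray), 0 where there is no reading), "camera_matrix" (3x3 intrinsics, pixels), "extrinsics" (4x4, takes a point from camera to world coordinates). Camera axes: x right, y up, looking along -z (the intrinsics and any distortion apply to the point x, -y, -z); pixel columns grow to the right and rows downward; lengths in m; the calibration is good to about 2 mm. The wrist camera is an equidistant fisheye: a pixel r from the principal point sees the ray r / f radians off the axis. A picture is of the moment at which its call begins.
- job.job_done(): hands the job in, once; it reports no verdict.
Trained networks look in a picture, given as the dict that the camera call returned (one of the last four; its "shot" number tells which), for a name from the list of things; names that differ only in an ending like _2 or _b are one class to them, and where a whole thing is asked for, a point or a joint stands for the part that bears it (a point fixed in the world has none). Each returns a list of dicts, best first, with "score" (0 to 1); they miss things now and then, are a little off and sometimes report something else, mostly with a low value. They report only what shows in the picture. A call takes as long as a camera call. They do not tell look-alikes from the thing itself.
- outline_of(label, picture): "region" (420x560 bool, what is visible of it) and "extent" ([left, top, right, bottom] in pixels, round what is visible of it).
The state is a dict: "t": time; "q": joint angles; "qd": joint speeds; "joint_efforts": joint torques, N m; "eef_pos": TCP position; "ee_rot": TCP orientation; "force": force on the tool from outside, world axes, zero at the start; "moment": the same for the moment, N m; "width": finger opening in m.
Only numpy, scipy, OpenCV 4.12 (cv2) and the standard library are available. Lean on these libraries where they do the work, as an engineer would, in place of code of your own. Each camera call takes 0.05 s, during which the arm holds its last target.

### The job

Slide the loose notched plate along the draining tray until its notched end hangs well out over the tray's open front edge, and take it there by its two long sides. Lay it (do not drop it) on the spacer strips on top of the stack in the gel caster, between the caster's side walls, notched end to the front, square, centred and with its end flush with the plates below. Then swing the caster's cover shut over it and press it fully home; leave the other things on the bench alone.

Things in the scene. Friction and masses are not known exactly. Their poses are not given: they have to be found in the camera images.
- plate_center (a point): Centre of the loose flat white ceramic plate: 115 mm long (its x), 60 mm wide (its y), 5 mm thick (z up), 0.1 to 0.18 kg, rigid. Its front end (x = -57.5 mm) has a notch 32 mm wide and 12 mm deep between two ears 14 mm wide; the long sides are straight. It starts flat on the tray between the rims, front end 10 to 28 mm inside the tray's open edge.
- plate_front (a point): Middle of the plate's notched front end (in the mouth of the notch), 57.5 mm from plate_center along the plate's -x, half-way up its thickness.
- tray_edge (a point): Middle of the open front edge of the steel draining tray, on its floor, 45 mm above the bench. x points from here to the tray's rear, y along the edge. Before and below this edge it is free down to the bench, so fingers fit beside an overhanging plate (front legs 20 mm behind the edge).
- tray: The tray (fixed, 200 x 74 mm), origin under its middle, 100 mm behind the open edge, x to the rear. Rims 10 mm high stand left, right (68 mm between them) and at the rear: no room for fingers beside a plate inside. A drain slot 34 mm wide through the floor, in the middle, from 75 to 185 mm behind the open edge: a closed fingertip can dip in behind the plate to push it.
- seat (a point): Where plate_center belongs in the caster, 36.5 mm above the bench; axes as the caster's (front = -x). It is 2.5 mm over the tops of the two black spacer strips (8 mm wide, along the long sides) on which the plate lies. The stack below (glass plate on two filler plates) is 115 mm long, front end 57.5 mm before seat, and 54 mm wide: the plate overhangs it by 3 mm at each side. Rear stop 60 mm behind seat: 2.5 mm free behind a plate at seat.
- caster: Grey gel caster (fixed), lying on its back, origin under it, 4 mm behind seat. Side walls (65 mm between them, rounded tops 45 mm above the bench, 39 mm from the middle to their outer faces) only beside the rear part, from 6 mm to 66 mm behind seat. The front part has no walls, its base is 50 mm wide: fingers at the plate's sides have room down to the bench.
- cover_hinge (a point): Middle of the hinge axis of the caster's cover, 77 mm behind seat and 49 mm above the bench; the axis is along y, x as the caster's.
- cover_lip (a point): Tip of the finger lip at the free edge of the white cover, in the middle, on its outer side, 70 mm from the hinge axis. Rubber bars 8 mm deep on its inner face come to rest just over the plate. The cover is 78 mm wide, 5 mm thick, with ribs 4 mm high on its outer face; shut, the outer face is 52 mm above the bench (ribs 56 mm).
- cover (a joint): Angle of the cover: 0 shut, level over the rear of the stack; 1.57 upright; at most 1.9, leaning back. Starts at 1.6 to 1.85. Stiff friction hinge (0.07 N m, 1 to 2 N at the lip): it stays where left and must be pushed all the way, over from behind with a fingertip, then down from above. It shuts only if the plate lies flat between the walls.
- tally_counter: White hand tally counter, 29 x 42 x 45 mm, standing to the right of the caster. Leave alone.
- cover_slips: Small box of cover slips, 31 x 31 x 14 mm, behind the caster. Leave alone.
- pen: Ball pen, 145 mm long, lying to the left of the tray. Leave alone.
- forceps: Steel forceps, 132 mm long, lying on the bench at the left front. Leave alone.
There are look-alikes about, which are no part of the job. Of the things that look like the part that bears plate_center, the larger one is meant.

How it is judged:
On the way, in this order (a step that is already met when the one before it is completed fails the run):
1. the plate lies on the tray with its notched end at least 25 mm out over the open edge (x of plate_front in the frame of tray_edge between -0.065 and -0.025 m and z of plate_center in the frame of tray_edge below 0.005 m and angle between plate_center's own z axis and vertical below 0.05 rad), for 0.2 s.
2. the plate lies in the caster on the spacer strips, notch to the front, the cover still open (distance between plate_center and seat below 0.006 m and x of plate_front in the frame of seat below -0.05 m and z of plate_center in the frame of seat below 0.002 m and angle between the x axis of plate_center and the x axis of seat, either way round below 0.07 rad and value of joint cover above 0.8 rad), for 0.2 s.
At the end, for the whole second after the job is handed in: The plate lies at rest flat on the spacer strips, centre within 6 mm of seat (height within 2 mm), its long sides within 4 degrees of the caster's, notched end to the front; the cover is shut to within 0.05 rad (distance between plate_center and seat below 0.006 m and x of plate_front in the frame of seat below -0.05 m and z of plate_center in the frame of seat below 0.002 m and angle between the x axis of plate_center and the x axis of seat, either way round below 0.07 rad and value of joint cover below 0.05 rad and linear speed of plate below 0.02 m/s); the robot touches nothing.
It fails at once if the plate was dropped (falls freely, out of the fingers) (contact force between the fingers and plate below 0.01 N and contact force between plate and anything else below 0.01 N and linear speed of plate above 0.4 m/s).
It fails at once if another thing on the bench was moved by more than 30 mm (distance of any of tally_counter, cover_slips, pen, forceps from where it was at the start of the episode above 0.03 m).
It also fails if it takes over 72 s, if anything falls off the work surface, if the arm or the gripper's body presses on something with over 40 N, if the wrist force passes 120 N, or if a joint passes its speed limit or range.

## Working session

There is one attempt and no reset: what is moved stays moved. The work goes in short steps, Python scripts to look and compute and a tool call to move; the robot and the scene stay as the last step left them, time stands still between calls to the robot, and variables do not carry over. Pictures are saved under pics/ and viewed, and the job is handed in when it is done.

Besides the shell and the picture viewer there is one more tool, called as name(argument=value, ...) on one line, values as JSON. apply_moves: Moves the arm, as the interface text tells. Its arguments: {"type":"object","properties":{"moves":{"type":"array","items":{"type":"array","items":{"type":"number"}}},"newtons":{"type":"number"}},"required":["moves"]}

```bash
ls; mkdir -p pics; cat > h.py <<'E'
import numpy as np, cv2
from station import arm, eyes, job, outline_of
def save(n,f,crop=None,s=1):
    im=f["color"][...,::-1]
    if crop: l,t,r,b=crop; im=im[t:b,l:r]
    im=cv2.resize(im,None,fx=s,fy=s,interpolation=cv2.INTER_CUBIC)
    cv2.imwrite(f"pics/{n}.png",im)
def world(f,u,v,z=None):
    u=np.atleast_1d(u).astype(float);v=np.atleast_1d(v).astype(float)
    K=f["camera_matrix"]
    if z is None: z=f["z_map"][v.astype(int),u.astype(int)]
    p=np.stack([(u-K[0,2])/K[0,0]*z,-(v-K[1,2])/K[1,1]*z,-z,np.ones_like(u)*1.0],0)
    p[3]=1
    return (f["extrinsics"]@p)[:3].T
def onplane(f,u,v,h):
    # pixel -> world at height h
    u=np.atleast_1d(u).astype(float);v=np.atleast_1d(v).astype(float)
    a=world(f,u,v,np.ones_like(u)); o=f["extrinsics"][:3,3]
    d=a-o; return o+d*((h-o[2])/d[:,2])[:,None]
def proj(f,P):
    P=np.atleast_2d(P);E=np.linalg.inv(f["extrinsics"]);c=P@E[:3,:3].T+E[:3,3];K=f["camera_matrix"]
    return np.stack([K[0,0]*c[:,0]/-c[:,2]+K[0,2],K[1,1]*-c[:,1]/-c[:,2]+K[1,2]],1)
E
python3 - <<'E'
from h import *
for n in("scene","top","wrist"):
    f=eyes.grab_frame(n); save(n+"0",f)
    print(n,f["extrinsics"].round(3).tolist(),f["camera_matrix"].round(1).tolist())
    for l in("plate_center","tray","caster","cover","tally_counter","pen"):
        for o in outline_of(l,f)[:3]:
            print(l,o["score"],o["extent"])
print(arm.get_state())
E
```

```text
pics
scene [[0.766, 0.266, -0.585, -0.309], [-0.642, 0.329, -0.692, -1.096], [0.008, 0.906, 0.423, 0.709], [0.0, 0.0, 0.0, 1.0]] [[527.6, 0.0, 284.4], [0.0, 527.6, 204.2], [0.0, 0.0, 1.0]]
plate_center 0.86 [267.1, 206.9, 302.3, 222.0]
tray 0.77 [259.4, 198.0, 319.8, 242.3]
caster 0.89 [294.1, 204.0, 336.2, 265.9]
cover 0.42 [195.9, 212.6, 237.1, 216.8]
tally_counter 0.55 [317.9, 271.3, 338.6, 287.8]
pen 0.4 [200.4, 212.4, 240.1, 217.8]
top [[-0.021, 0.985, -0.17, 0.373], [-1.0, -0.02, 0.006, -0.005], [0.003, 0.17, 0.985, 1.217], [0.0, 0.0, 0.0, 1.0]] [[472.4, 0.0, 278.3], [0.0, 472.4, 206.3], [0.0, 0.0, 1.0]]
plate_center 0.92 [291.6, 188.9, 317.9, 235.9]
plate_center 0.82 [392.0, 116.3, 406.5, 148.8]
tray 0.79 [283.0, 160.9, 320.8, 245.4]
tray 0.63 [408.4, 247.7, 423.2, 264.0]
caster 0.89 [338.1, 186.8, 379.3, 251.7]
cover 0.68 [340.1, 186.7, 374.1, 204.8]
cover 0.54 [408.0, 242.7, 423.6, 261.9]
tally_counter 0.75 [406.3, 245.3, 423.8, 265.2]
tally_counter 0.36 [339.5, 185.7, 372.9, 204.6]
pen 0.61 [211.9, 231.7, 233.9, 275.3]
wrist [[-0.443, -0.868, -0.224, 0.239], [0.897, -0.429, -0.11, -0.635], [-0.001, -0.25, 0.968, 0.384], [0.0, 0.0, 0.0, 1.0]] [[325.2, 0.0, 282.7], [0.0, 325.2, 210.9], [0.0, 0.0, 1.0]]
{'t': 1.05, 'q': array([-8.23909593e-01,  3.58560020e-01,  1.18880285e-02, -6.65583631e-06,
       -1.22410673e+00, -2.88081387e-01]), 'qd': array([ 1.01379943e-04,  6.63673071e-04, -5.92535510e-04, -7.47601696e-04,
       -6.26227084e-05, -5.34861323e-04]), 'joint_efforts': array([-1.45834440e-05, -5.82396984e+01,  2.93311357e+01,  7.00278327e+00,
        1.25705585e-02, -6.35933759e-07]), 'eef_pos': array([ 0.29889963, -0.60517797,  0.1942807 ]), 'ee_rot': array([-3.14157755e+00,  1.10031084e-05, -2.68278957e+00]), 'force': array([-0.38522896, -0.36532283, -0.34976473]), 'moment': array([ 0.00433093, -0.06411078, -0.03088962]), 'width': 0.08760261995061168}
```

```bash
python3 - <<'E'
from h import *
f=eyes.grab_frame("top"); save("top1",f,(190,100,440,290),3.2)
np.savez("top1.npz",**{k:f[k] for k in("color","z_map","camera_matrix","extrinsics")})
f=eyes.grab_frame("scene"); save("scene1",f,(180,170,380,310),4)
np.savez("scene1.npz",**{k:f[k] for k in("color","z_map","camera_matrix","extrinsics")})
E
```

```text
(no output)
```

View pics/top1.png

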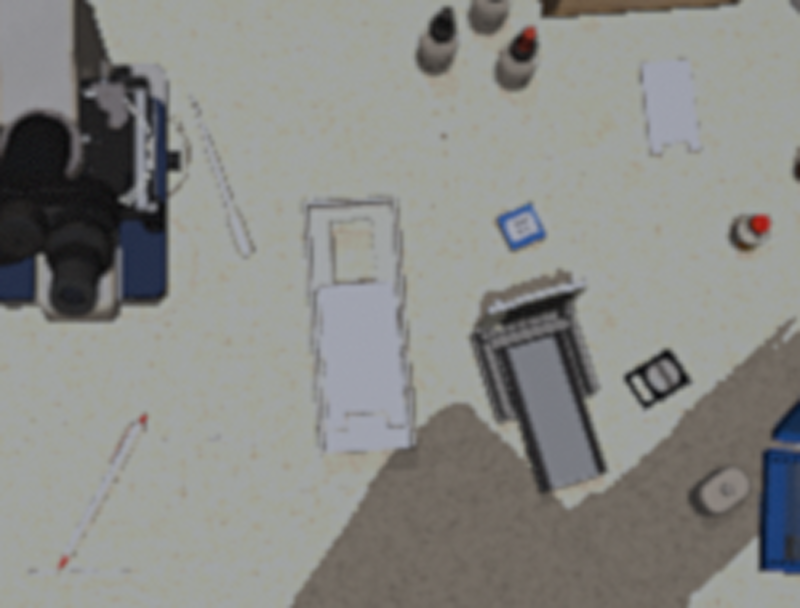

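View pics/scene1.png

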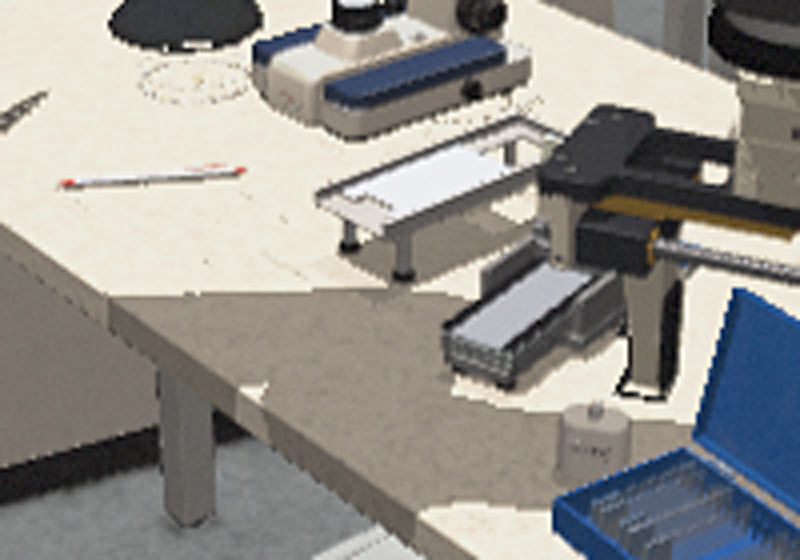

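```bash
python3 - <<'E'
from h import *
f=dict(np.load("top1.npz"))
def P(x,y,h): return onplane(f,190+x/3.2,100+y/3.2,h)[0]
for n,x,y,h in [("FL",323,450,.045),("FR",412,445,.045),("RL",305,203,.055),("RR",397,199,.055),("pRL",317,287,.05),("pRR",404,283,.05),
 ("stackFL",546,492,.034),("stackFR",605,470,.034),("spRL",507,345,.034),("spRR",560,330,.034),("lipL",490,310,.12),("lipR",583,285,.12),("slips",520,226,.014),("tally",657,378,.045)]:
    print(n,P(x,y,h).round(4), world(f,190+x/3.2,100+y/3.2).round(3)[0])
for x,y in [(368,350),(368,430),(550,400),(570,450),(540,297),(530,292),(400,440)]: print(x,y,world(f,190+x/3.2,100+y/3.2).round(4)[0])
E
```

```text
FL [ 0.4874 -0.0416  0.045 ] [ 0.486 -0.041  0.055]
FR [ 0.4898 -0.1109  0.045 ] [ 0.49  -0.111  0.044]
RL [ 0.6828 -0.032   0.055 ] [ 0.683 -0.032  0.054]
RR [ 0.6845 -0.105   0.055 ] [ 0.699 -0.11  -0.001]
pRL [ 0.6157 -0.04    0.05  ] [ 0.617 -0.04   0.044]
pRR [ 0.6175 -0.1087  0.05  ] [ 0.629 -0.113 -0.003]
stackFL [ 0.452  -0.2152  0.034 ] [ 0.453 -0.217  0.022]
stackFR [ 0.4682 -0.2623  0.034 ] [ 0.468 -0.262  0.036]
spRL [ 0.5689 -0.1901  0.034 ] [ 0.568 -0.189  0.04 ]
spRR [ 0.5801 -0.2328  0.034 ] [ 0.58  -0.233  0.032]
lipL [ 0.5811 -0.1653  0.12  ] [ 0.582 -0.166  0.115]
lipR [ 0.5986 -0.2351  0.12  ] [ 0.6   -0.236  0.114]
slips [ 0.6707 -0.2085  0.014 ] [ 0.671 -0.209  0.012]
tally [ 0.5385 -0.3048  0.045 ] [ 0.539 -0.305  0.043]
368 350 [ 0.5644 -0.0786  0.0508]
368 430 [ 0.5021 -0.0769  0.0461]
550 400 [ 0.5246 -0.2225  0.0315]
570 450 [ 0.4846 -0.236   0.0324]
540 297 [ 0.5905 -0.203   0.1183]
530 292 [ 0.6181 -0.2162  0.0008]
400 440 [ 0.494  -0.1017  0.0443]
```

```bash
python3 - <<'E'
from h import *
f=dict(np.load("top1.npz"))
v,u=np.mgrid[0:420:2,0:560:2];u=u.ravel();v=v.ravel()
W=world(f,u,v); ok=f["z_map"][v,u]>0; W=W[ok]
for x0 in np.arange(.2,.9,.1):
    print(round(x0,1),[ (round(y0,1),round(W[m][:,2].max(),2)) for y0 in np.arange(.2,-.8,-.1) if (m:=(W[:,0]>=x0)&(W[:,0]<x0+.1)&(W[:,1]<=y0)&(W[:,1]>y0-.1)).any()])
E
```

```text
0.2 [(np.float64(0.2), np.float64(-0.83)), (np.float64(0.1), np.float64(0.72)), (np.float64(0.0), np.float64(0.82)), (np.float64(-0.1), np.float64(0.81)), (np.float64(-0.2), np.float64(0.77)), (np.float64(-0.3), np.float64(-0.84)), (np.float64(-0.4), np.float64(-0.83)), (np.float64(-0.5), np.float64(-0.84)), (np.float64(-0.6), np.float64(-0.84)), (np.float64(-0.7), np.float64(-0.83))]
0.3 [(np.float64(0.2), np.float64(0.0)), (np.float64(0.1), np.float64(0.01)), (np.float64(0.0), np.float64(0.8)), (np.float64(-0.1), np.float64(0.01)), (np.float64(-0.2), np.float64(0.74)), (np.float64(-0.3), np.float64(0.7)), (np.float64(-0.4), np.float64(0.03)), (np.float64(-0.5), np.float64(0.03)), (np.float64(-0.6), np.float64(0.0)), (np.float64(-0.7), np.float64(-0.84))]
0.4 [(np.float64(0.2), np.float64(0.01)), (np.float64(0.1), np.float64(0.01)), (np.float64(0.0), np.float64(0.06)), (np.float64(-0.1), np.float64(0.06)), (np.float64(-0.2), np.float64(0.04)), (np.float64(-0.3), np.float64(0.63)), (np.float64(-0.4), np.float64(0.12)), (np.float64(-0.5), np.float64(0.12)), (np.float64(-0.6), np.float
[... 685 characters left out ...]
at64(0.01))]
0.7 [(np.float64(0.2), np.float64(0.28)), (np.float64(0.1), np.float64(0.18)), (np.float64(0.0), np.float64(0.01)), (np.float64(-0.1), np.float64(0.04)), (np.float64(-0.2), np.float64(0.09)), (np.float64(-0.3), np.float64(0.01)), (np.float64(-0.4), np.float64(0.05)), (np.float64(-0.5), np.float64(0.03)), (np.float64(-0.6), np.float64(0.01))]
0.8 [(np.float64(0.2), np.float64(0.18)), (np.float64(0.1), np.float64(0.04)), (np.float64(0.0), np.float64(0.01)), (np.float64(-0.1), np.float64(0.11)), (np.float64(-0.2), np.float64(0.11)), (np.float64(-0.3), np.float64(0.12)), (np.float64(-0.4), np.float64(0.07)), (np.float64(-0.5), np.float64(0.18)), (np.float64(-0.6), np.float64(0.12))]
```

View pics/top0.png

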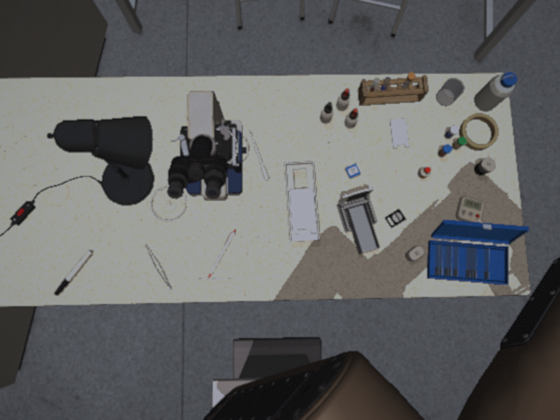

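```bash
cat >> h.py <<'E'
def plan(target,yaw=None,n=None,p=None,y0=None,vmax=.040):
    """print n rows (dx,dy,dz,turn) in tool axes; tool down"""
    s=arm.get_state()
    p=s["eef_pos"] if p is None else np.array(p)
    y=s["ee_rot"][2] if y0 is None else y0
    if yaw is None: yaw=y
    d=np.array(target)-p; dy=(yaw-y+np.pi)%(2*np.pi)-np.pi
    n=n or int(max(1,np.ceil(np.linalg.norm(d)/vmax),np.ceil(abs(dy)/.12)))
    for i in range(n):
        # shift expressed in axes before row's turn
        c,sn=np.cos(y),np.sin(y); w=d/n
        print([round(float(k),4) for k in (c*w[0]+sn*w[1], sn*w[0]-c*w[1], -w[2], -dy/n)])
        y+=dy/n
    return
def st():
    s=arm.get_state(); print("t",s["t"],"pos",s["eef_pos"].round(4),"rot",s["ee_rot"].round(4),"F",s["force"].round(2),"w",round(s["width"],4),"q",s["q"].round(2))
E
python3 - <<'E'
from h import *
plan([.645,-.07,.19],-1.53)
E
```

```text
[-0.0342, 0.0204, 0.0003, -0.072]
[-0.0356, 0.0179, 0.0003, -0.072]
[-0.0368, 0.0153, 0.0003, -0.072]
[-0.0378, 0.0126, 0.0003, -0.072]
[-0.0386, 0.0098, 0.0003, -0.072]
[-0.0392, 0.007, 0.0003, -0.072]
[-0.0396, 0.0042, 0.0003, -0.072]
[-0.0398, 0.0013, 0.0003, -0.072]
[-0.0398, -0.0015, 0.0003, -0.072]
[-0.0396, -0.0044, 0.0003, -0.072]
[-0.0392, -0.0072, 0.0003, -0.072]
[-0.0385, -0.01, 0.0003, -0.072]
[-0.0377, -0.0128, 0.0003, -0.072]
[-0.0367, -0.0155, 0.0003, -0.072]
[-0.0355, -0.0181, 0.0003, -0.072]
[-0.0341, -0.0206, 0.0003, -0.072]
```

apply_moves(moves=[[-1, -0.034, 0.02, 0, -0.072], [-1, -0.036, 0.018, 0, -0.072], [-1, -0.037, 0.015, 0, -0.072], [-1, -0.038, 0.013, 0, -0.072], [-1, -0.039, 0.01, 0, -0.072], [-1, -0.039, 0.007, 0, -0.072], [-1, -0.04, 0.004, 0, -0.072], [-1, -0.04, 0.001, 0, -0.072], [-1, -0.04, -0.001, 0, -0.072], [-1, -0.04, -0.004, 0, -0.072], [-1, -0.039, -0.007, 0, -0.072], [-1, -0.038, -0.01, 0, -0.072]], newtons=20)

```text
t: 2.15
eef_pos: [0.5598, -0.201, 0.1947]
ee_rot: [-3.141, 0.0, -1.815]
force: [1.6, -0.8, 0.4]
width: 0.0133
```

apply_moves(moves=[[-1, -0.038, -0.013, 0, -0.072], [-1, -0.037, -0.015, 0, -0.072], [-1, -0.035, -0.018, 0, -0.072], [-1, -0.034, -0.021, 0, -0.072], [-1, 0, 0, 0, 0], [-1, 0, 0, 0, 0]])

```text
t: 2.65
eef_pos: [0.6466, -0.0671, 0.1935]
ee_rot: [3.141, -0.0, -1.528]
force: [-0.8, -0.4, -0.1]
width: 0.0005
```

```bash
python3 - <<'E'
from h import *
st()
f=eyes.grab_frame("wrist"); save("w2",f,None,1.4)
np.savez("w2.npz",**{k:f[k] for k in("color","z_map","camera_matrix","extrinsics")})
f=eyes.grab_frame("top"); save("t2",f,(260,140,440,270),4)
E
```

```text
t 2.65 pos [ 0.6466 -0.0671  0.1935] rot [ 3.1407 -0.     -1.5278] F [-0.83 -0.4  -0.06] w 0.0005 q [ 0.2   0.32 -0.05 -0.   -1.21 -0.15]
```

View pics/w2.png

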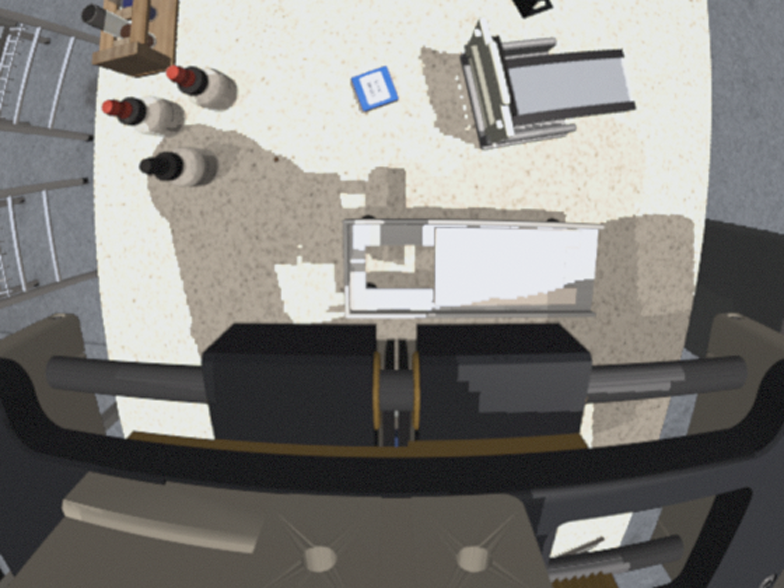

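```bash
cat >> h.py <<'E'
def fray(f,u,v):
    K=f["camera_matrix"];dx=(u-K[0,2])/K[0,0];dy=(v-K[1,2])/K[1,1];r=np.hypot(dx,dy)+1e-12
    s=np.sin(r)/r; c=np.array([dx*s,-dy*s,-np.cos(r)])
    return f["extrinsics"][:3,:3]@c
def fplane(f,u,v,h):
    d=fray(f,u,v);o=f["extrinsics"][:3,3];return o+d*((h-o[2])/d[2])
def fproj(f,P):
    E=np.linalg.inv(f["extrinsics"]);c=E[:3,:3]@np.array(P)+E[:3,3];x,y,z=c[0],-c[1],-c[2]
    r=np.hypot(x,y);th=np.arctan2(r,z);K=f["camera_matrix"]
    return np.array([K[0,0]*th*x/r+K[0,2],K[1,1]*th*y/r+K[1,2]])
E
python3 - <<'E'
from h import *
f=dict(np.load("w2.npz"))
save("w2c",f,(235,120,445,240),3.8)
save("w2d",f,(310,0,470,110),4.8)
E
```

```text
(no output)
```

View pics/w2c.png

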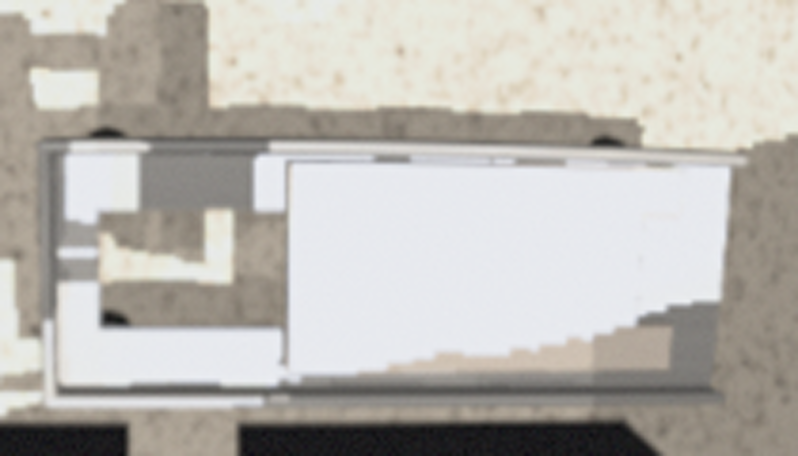

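View pics/w2d.png

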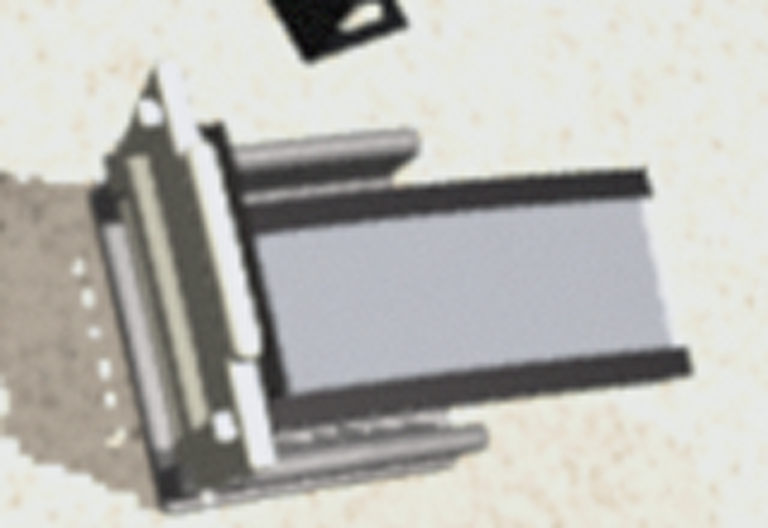

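```bash
python3 - <<'E'
from h import *
f=dict(np.load("w2.npz"))
a=lambda x,y,h:fplane(f,235+x/3.8,120+y/3.8,h).round(4)
b=lambda x,y,h:fplane(f,310+x/4.8,y/4.8,h).round(4)
print("edgeR",a(733,165,.045),"edgeL",a(715,390,.045))
print("edge rim tops R",a(747,160,.055),"rear rim R",a(40,142,.055),"rear L",a(46,405,.055))
print("slot",a(100,210,.045),a(100,325,.045))
print("plate rear R",a(288,162,.05),"L",a(288,375,.05), "notch bottom", a(640,250,.05),a(640,320,.05))
print("stack front: R outer",b(650,195,.034),b(645,170,.034),"L outer",b(692,374,.034),b(684,348,.034))
print("strip rear R outer",b(248,205,.034),"L",b(275,430,.034))
print("cover edge",b(165,60,.119),b(265,465,.119),"caster rear",b(165,510,.02))
E
```

```text
edgeR [ 0.4869 -0.1086  0.045 ] edgeL [ 0.4832 -0.0401  0.045 ]
edge rim tops R [ 0.4873 -0.1112  0.055 ] rear rim R [ 0.6862 -0.1039  0.055 ] rear L [ 0.6832 -0.0309  0.055 ]
slot [ 0.6702 -0.0847  0.045 ] [ 0.6693 -0.052   0.045 ]
plate rear R [ 0.6196 -0.1008  0.05  ] L [ 0.6159 -0.0411  0.05  ] notch bottom [ 0.5162 -0.0822  0.05  ] [ 0.5136 -0.0617  0.05  ]
stack front: R outer [ 0.4659 -0.2565  0.034 ] [ 0.4672 -0.2629  0.034 ] L outer [ 0.4535 -0.2125  0.034 ] [ 0.456  -0.2186  0.034 ]
strip rear R outer [ 0.5686 -0.2361  0.034 ] L [ 0.5606 -0.1833  0.034 ]
cover edge [ 0.6035 -0.2369  0.119 ] [ 0.5838 -0.1649  0.119 ] caster rear [ 0.5825 -0.1637  0.02  ]
```

apply_moves(moves=[[-1, 0.002, -0.001, 0.03, 0], [-1, 0, 0, 0.04, 0], [-1, 0, 0, 0.04, 0], [-1, 0, 0, 0.026, 0], [-1, 0, 0, 0.008, 0], [-1, 0, 0, 0, 0], [-1, 0, 0, 0, 0]])

```text
t: 3.33
eef_pos: [0.6476, -0.0721, 0.0517]
ee_rot: [-3.14, -0.0, -1.531]
force: [0.4, 0.2, 1.0]
width: 0.0004
```

```bash
python3 - <<'E'
from h import *
st()
f=eyes.grab_frame("wrist"); save("w3",f,(235,120,445,240),3.8)
f=eyes.grab_frame("scene"); save("s3",f,(230,170,380,270),5.3)
E
```

```text
t 3.3333 pos [ 0.6476 -0.0721  0.0517] rot [-3.1403e+00 -5.0000e-04 -1.5315e+00] F [0.4  0.25 0.96] w 0.0004 q [ 0.19  0.44 -0.22  0.   -0.92 -0.15]
```

View pics/w3.png

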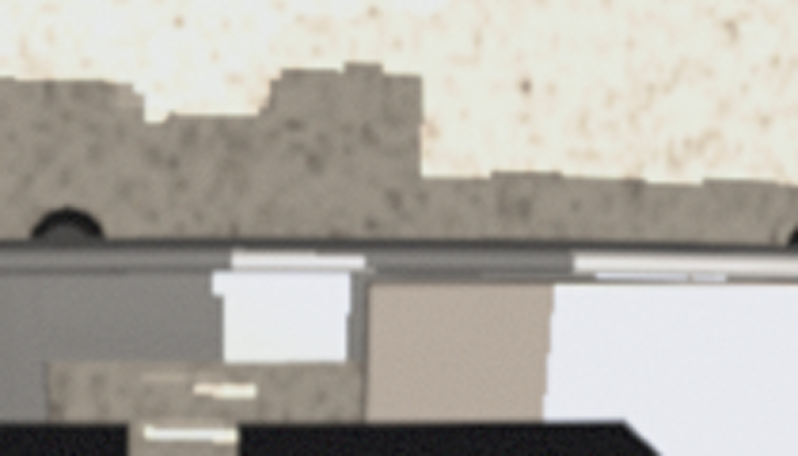

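View pics/s3.png

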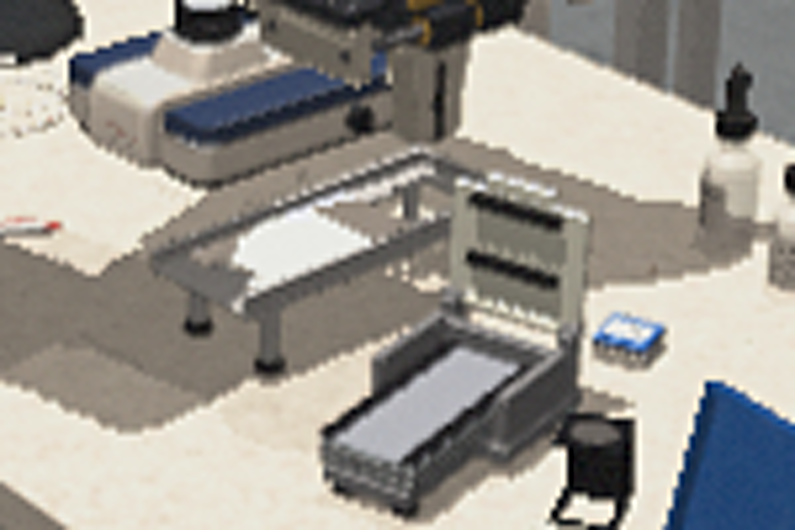

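```bash
python3 - <<'E'
from h import *
st()
f=eyes.grab_frame("scene"); save("s4",f,(230,170,380,270),5.3)
p=proj(f,arm.get_state()["eef_pos"]); print((p-[230,170])*5.3)
f=eyes.grab_frame("wrist"); save("w4",f,None,1.4)
st()
E
```

```text
t 3.4333 pos [ 0.6486 -0.0715  0.0529] rot [-3.1376 -0.     -1.531 ] F [-0.19 -0.59  1.13] w 0.0004 q [ 0.19  0.43 -0.22  0.   -0.91 -0.15]
[[416.35051039 187.70075436]]
t 3.5333 pos [ 0.6483 -0.0712  0.0526] rot [-3.1379e+00  3.0000e-04 -1.5308e+00] F [-0.48  0.4   0.03] w 0.0002 q [ 0.19  0.43 -0.22  0.   -0.91 -0.15]
```

View pics/s4.png

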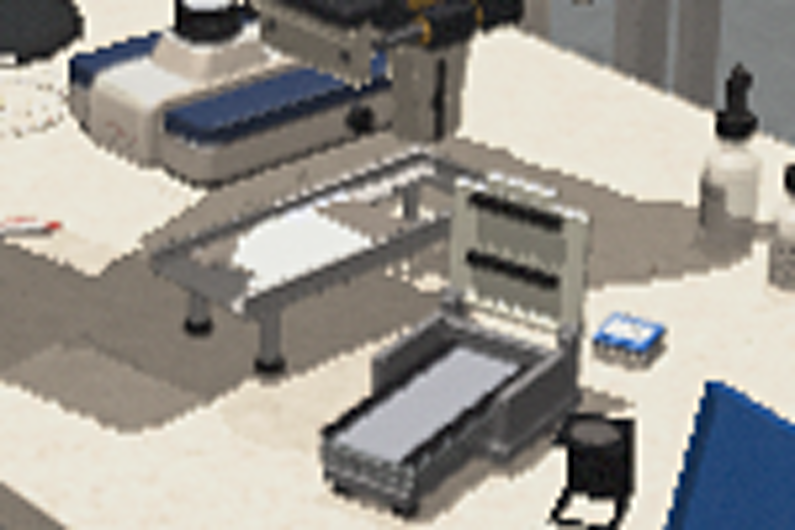

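View pics/w4.png

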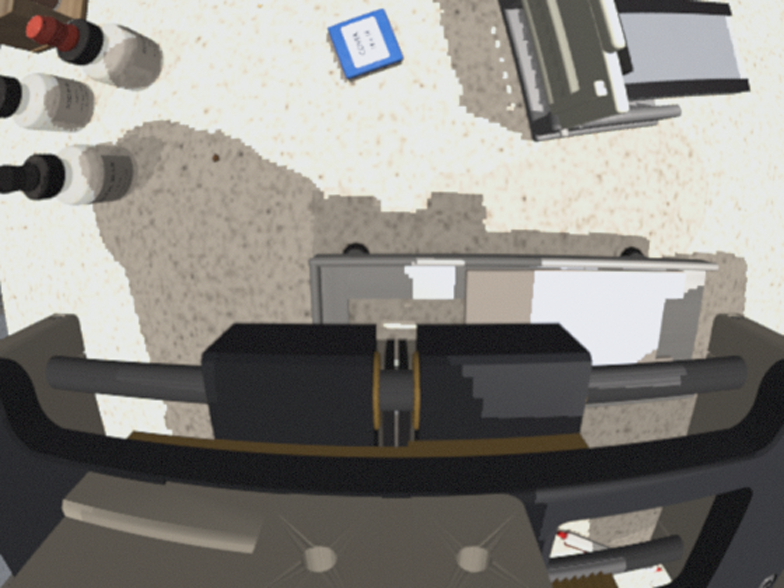

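```bash
python3 - <<'E'
from h import *
f=dict(np.load("scene1.npz"))
for P in [(.683,-.0675,.055),(.4873,-.1112,.055),(.6862,-.1039,.055),(.485,-.04,.045),(.648,-.071,.053),(.46,-.2388,.034)]: print(P,((proj(f,P)-[230,170])*5.3).round(0), world(f,*proj(f,P)[0]).round(3))
f=eyes.grab_frame("scene")
for x,y in [(430,130),(430,110),(430,155),(430,170),(330,220)]: print(x,y,world(f,230+x/5.3,170+y/5.3).round(3))
E
```

```text
(0.683, -0.0675, 0.055) [[457. 166.]] [[ 0.689 -0.062  0.051]]
(0.4873, -0.1112, 0.055) [[235. 294.]] [[ 0.498 -0.098  0.046]]
(0.6862, -0.1039, 0.055) [[507. 185.]] [[ 0.263 -0.526  0.333]]
(0.485, -0.04, 0.045) [[147. 264.]] [[ 0.545  0.04  -0.005]]
(0.648, -0.071, 0.053) [[415. 188.]] [[ 0.663 -0.055  0.042]]
(0.46, -0.2388, 0.034) [[359. 446.]] [[ 0.463 -0.235  0.031]]
430 130 [[ 0.644 -0.085  0.094]]
430 110 [[ 0.65  -0.079  0.102]]
430 155 [[ 0.684 -0.044  0.053]]
430 170 [[ 0.68  -0.049  0.047]]
330 220 [[ 0.591 -0.065  0.048]]
```

```bash
python3 - <<'E'
from h import *
f=dict(np.load("scene1.npz"))
print((proj(f,(.299,-.605,.194))-[180,170])*4)
f=eyes.grab_frame("scene"); save("s5",f,(270,130,350,210),7.5)
st()
im=f["z_map"][160:215,300:325]; 
for v in range(185,212,2): print(v,[tuple(world(f,u,v)[0].round(3)) for u in (306,310,314)])
E
```

```text
[[756.99958807 469.81564192]]
t 3.6333 pos [ 0.6477 -0.0711  0.0519] rot [-3.1391e+00  3.0000e-04 -1.5307e+00] F [ 0.35  0.38 -0.16] w 0.0001 q [ 0.19  0.44 -0.22  0.   -0.91 -0.15]
185 [(np.float64(0.63), np.float64(-0.078), np.float64(0.125)), (np.float64(0.64), np.float64(-0.084), np.float64(0.124)), (np.float64(0.655), np.float64(-0.084), np.float64(0.12))]
187 [(np.float64(0.633), np.float64(-0.075), np.float64(0.117)), (np.float64(0.639), np.float64(-0.085), np.float64(0.119)), (np.float64(0.66), np.float64(-0.08), np.float64(0.111))]
189 [(np.float64(0.635), np.float64(-0.073), np.float64(0.109)), (np.float64(0.638), np.float64(-0.087), np.float64(0.114)), (np.float64(0.659), np.float64(-0.081), np.float64(0.106))]
191 [(np.float64(0.635), np.float64(-0.074), np.float64(0.104)), (np.float64(0.638), np.float64(-0.087), np.float64(0.107)), (np.float64(0.656), np.float64(-0.085), np.float64(0.101))]
193 [(np.float64(0.637), np.float64(-0.071), np.float64(0.096)), (np.float64(0.64), np.float64(-0.085), np.float64(0.1)), (np.float64(0.652), np.float64(-0.088), np.float64(0.097))]
1
[... 952 characters left out ...]
0.054), np.float64(0.046)), (np.float64(0.733), np.float64(0.012), np.float64(-0.001)), (np.float64(0.675), np.float64(-0.067), np.float64(0.045))]
207 [(np.float64(0.666), np.float64(-0.042), np.float64(0.032)), (np.float64(0.723), np.float64(0.002), np.float64(-0.001)), (np.float64(0.735), np.float64(-0.005), np.float64(-0.002))]
209 [(np.float64(0.668), np.float64(-0.04), np.float64(0.024)), (np.float64(0.712), np.float64(-0.011), np.float64(-0.0)), (np.float64(0.656), np.float64(-0.087), np.float64(0.045))]
211 [(np.float64(0.665), np.float64(-0.043), np.float64(0.019)), (np.float64(0.639), np.float64(-0.089), np.float64(0.044)), (np.float64(0.639), np.float64(-0.105), np.float64(0.05))]
```

View pics/s5.png

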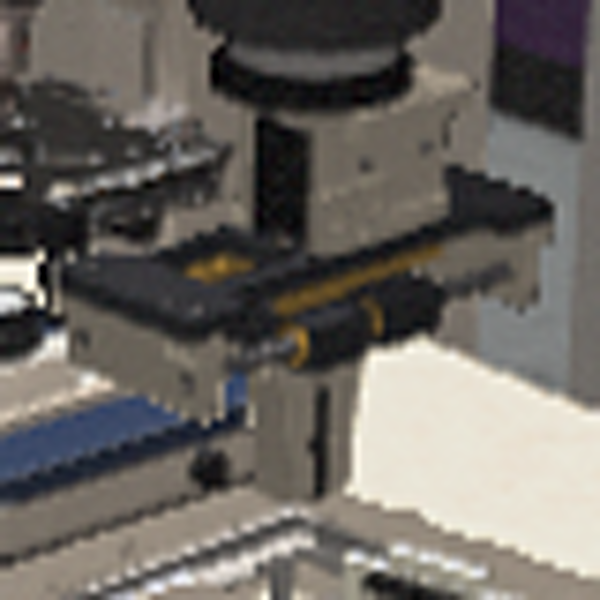

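```bash
python3 - <<'E'
from h import *
f=eyes.grab_frame("scene"); s=arm.get_state(); st()
for x,y in [(205,405),(200,390),(100,350),(300,380),(340,380),(300,480),(130,260),(520,290)]:
    print(x,y,world(f,270+x/7.5,130+y/7.5)[0].round(3))
w=eyes.grab_frame("wrist")
# depth check
K=w["camera_matrix"]
for u,v in [(300,150),(420,180),(330,210),(470,170),(350,220),(400,230),(470,70),(200,150),(283,240),(283,232)]:
    d=fray(w,u,v); c=np.linalg.inv(w["extrinsics"][:3,:3])@d
    z=w["z_map"][v,u]; P=w["extrinsics"][:3,3]+d*z/(-c[2]); print(u,v,P.round(4))
print(w["extrinsics"][:3,3]-s["eef_pos"])
E
```

```text
t 3.6833 pos [ 0.6475 -0.0711  0.0515] rot [-3.1397e+00  2.0000e-04 -1.5307e+00] F [ 0.52  1.01 -0.91] w 0.0005 q [ 0.19  0.44 -0.22  0.   -0.91 -0.15]
205 405 [ 0.562 -0.118  0.159]
200 390 [ 0.566 -0.11   0.161]
100 350 [ 0.56  -0.061  0.163]
300 380 [ 0.641 -0.082  0.137]
340 380 [ 0.662 -0.082  0.131]
300 480 [ 0.641 -0.084  0.096]
130 260 [ 0.58  -0.054  0.191]
520 290 [ 0.73  -0.109  0.16 ]
300 150 [ 0.6373 -0.1227 -0.0016]
420 180 [ 0.5396 -0.1055 -0.0013]
330 210 [ 0.6188 -0.0889  0.0434]
470 170 [ 0.4925 -0.1174 -0.0013]
350 220 [ 0.6063 -0.0841  0.048 ]
400 230 [ 0.5717 -0.0784  0.0476]
470 70 [ 0.4988 -0.2016 -0.0015]
200 150 [ 7.126e-01 -1.207e-01 -6.000e-04]
283 240 [ 0.6471 -0.0516 -0.0022]
283 232 [ 6.474e-01 -5.910e-02  4.000e-04]
[ 0.00261147 -0.06668655  0.18936167]
```

```bash
python3 - <<'E'
from h import *
f=dict(np.load("scene1.npz"))
save("sc1f",f,(300,170,420,290),6)
for u,v in [(341,265),(341,260),(341,250),(338,262),(346,262)]: print(u,v,world(f,u,v)[0].round(3))
E
```

```text
341 265 [ 0.269 -0.564  0.231]
341 260 [ 0.265 -0.566  0.244]
341 250 [ 0.266 -0.565  0.263]
338 262 [ 0.268 -0.557  0.235]
346 262 [ 0.274 -0.57   0.238]
```

View pics/sc1f.png

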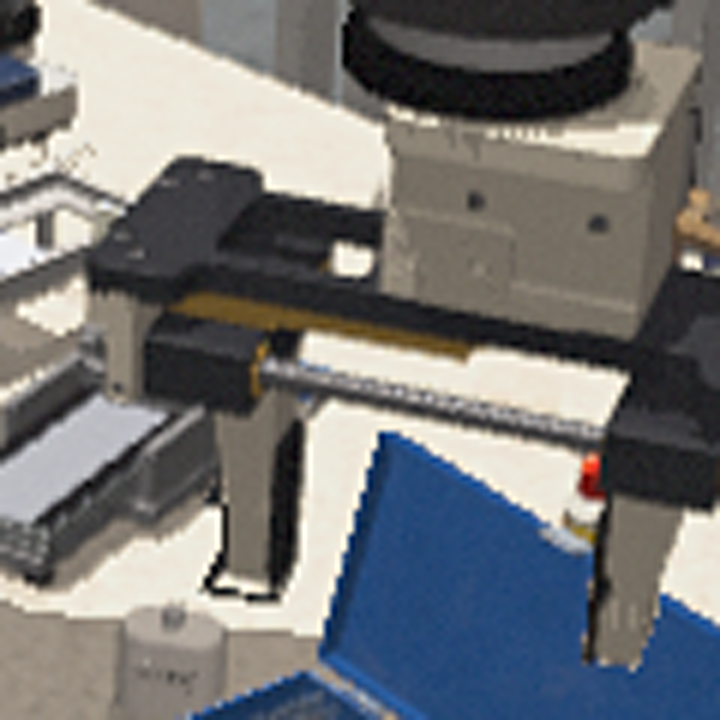

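apply_moves(moves=[[-1, -0.002, 0, 0.003, 0], [-1, 0, 0.005, 0, 0], [-1, 0, 0.01, 0, 0], [-1, 0, 0.01, 0, 0], [-1, 0, 0.005, 0, 0], [-1, 0, 0, 0, 0], [-1, 0, 0, 0, 0]])

```text
t: 4.32
eef_pos: [0.6167, -0.0704, 0.0477]
ee_rot: [-3.141, -0.0, -1.531]
force: [-0.3, 0.4, 0.1]
width: 0.0004
```

```bash
python3 - <<'E'
from h import *
st()
f=eyes.grab_frame("wrist"); save("w6",f,(225,150,505,270),2.8)
f=eyes.grab_frame("scene"); save("s6",f,(260,160,360,260),6)
f=eyes.grab_frame("top"); save("t6",f,(270,140,390,260),6)
st()
E
```

```text
t 4.3167 pos [ 0.6167 -0.0704  0.0477] rot [-3.1409 -0.     -1.5306] F [-0.33  0.39  0.14] w 0.0004 q [ 0.2   0.4  -0.29  0.   -0.88 -0.16]
t 4.4667 pos [ 0.6172 -0.0704  0.0474] rot [-3.1411 -0.     -1.5307] F [ 0.75  0.14 -0.16] w 0.0003 q [ 0.2   0.4  -0.29  0.   -0.88 -0.16]
```

View pics/w6.png

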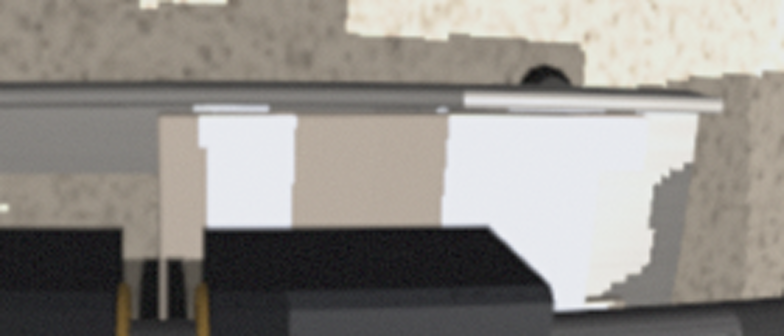

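View pics/s6.png

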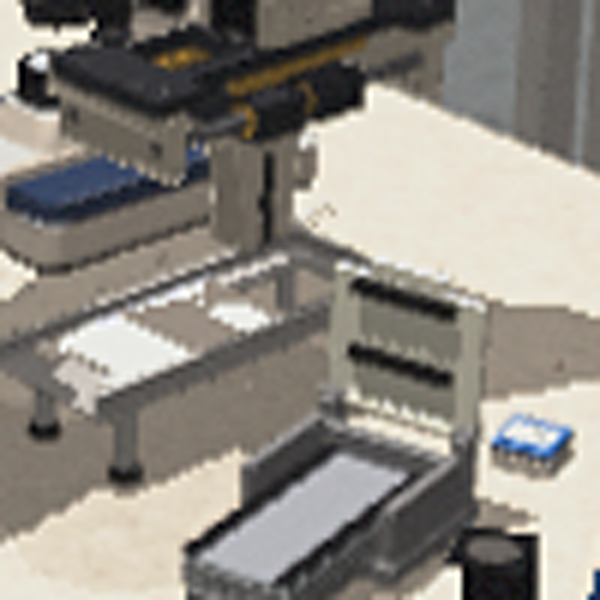

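View pics/t6.png

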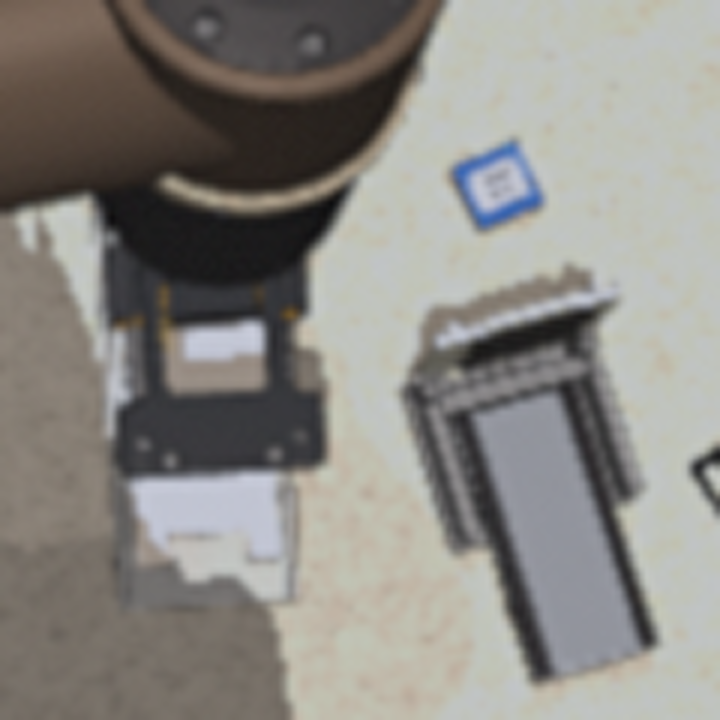

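apply_moves(moves=[[-1, -0.001, -0.02, 0, 0], [-1, 0, -0.011, 0, 0], [-1, 0, 0, 0.01, 0], [-1, 0, 0, 0.012, 0], [-1, 0, 0, 0.006, 0], [-1, 0, 0, 0, 0], [-1, 0, 0, 0, 0]])

```text
t: 5.05
eef_pos: [0.6466, -0.0684, 0.0183]
ee_rot: [3.139, -0.0, -1.531]
force: [-0.0, 0.3, 1.0]
width: 0.0004
```

```bash
python3 - <<'E'
from h import *
st()
f=eyes.grab_frame("scene"); save("s7",f,(280,160,350,230),8.5)
for u in (306,308,310,312,314):
  print(u,[(v,*world(f,u,v)[0].round(3)) for v in range(194,210,2)])
f=eyes.grab_frame("wrist"); save("w7",f,(225,150,505,270),2.8)
st()
E
```

```text
t 5.05 pos [ 0.6466 -0.0684  0.0183] rot [ 3.1394e+00 -3.0000e-04 -1.5308e+00] F [-0.    0.28  1.  ] w 0.0004 q [ 0.19  0.47 -0.25 -0.   -0.85 -0.15]
306 [(194, np.float64(0.628), np.float64(-0.081), np.float64(0.099)), (196, np.float64(0.629), np.float64(-0.081), np.float64(0.092)), (198, np.float64(0.628), np.float64(-0.082), np.float64(0.086)), (200, np.float64(0.633), np.float64(-0.076), np.float64(0.076)), (202, np.float64(0.632), np.float64(-0.078), np.float64(0.071)), (204, np.float64(0.635), np.float64(-0.075), np.float64(0.063)), (206, np.float64(0.637), np.float64(-0.073), np.float64(0.055)), (208, np.float64(0.664), np.float64(-0.044), np.float64(0.03))]
308 [(194, np.float64(0.634), np.float64(-0.084), np.float64(0.098)), (196, np.float64(0.635), np.float64(-0.082), np.float64(0.091)), (198, np.float64(0.637), np.float64(-0.081), np.float64(0.083)), (200, np.float64(0.638), np.float64(-0.08), np.float64(0.076)), (202, np.float64(0.635), np.float64(-0.083), np.float64(0.072)), (204, np.float64(0.64), np.float64(-0.078), np.float64(0.062)), (206, np.float64(0.636), np.float
[... 1114 characters left out ...]
0.007), np.float64(-0.002))]
314 [(194, np.float64(0.661), np.float64(-0.08), np.float64(0.089)), (196, np.float64(0.662), np.float64(-0.079), np.float64(0.082)), (198, np.float64(0.658), np.float64(-0.083), np.float64(0.078)), (200, np.float64(0.664), np.float64(-0.077), np.float64(0.068)), (202, np.float64(0.662), np.float64(-0.08), np.float64(0.063)), (204, np.float64(0.66), np.float64(-0.083), np.float64(0.058)), (206, np.float64(0.672), np.float64(-0.07), np.float64(0.043)), (208, np.float64(0.727), np.float64(-0.013), np.float64(-0.001))]
t 5.15 pos [ 0.6477 -0.0682  0.0195] rot [-3.1414e+00 -1.0000e-04 -1.5307e+00] F [ 0.28 -0.49  0.33] w 0.0001 q [ 0.19  0.47 -0.25  0.   -0.85 -0.15]
```

View pics/s7.png

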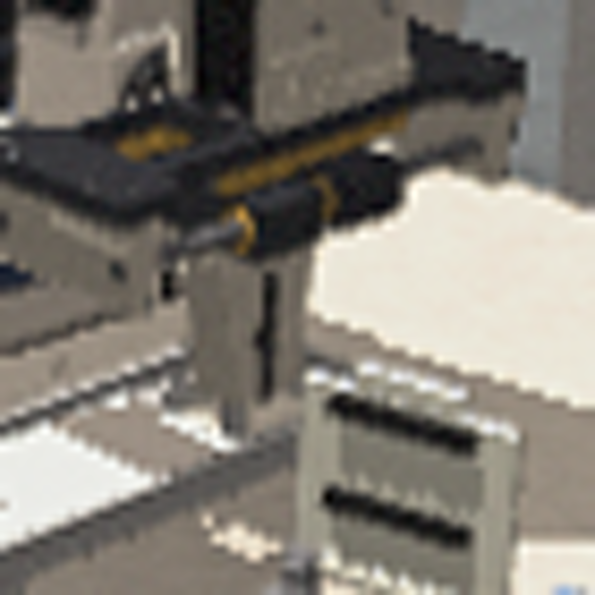

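View pics/w7.png

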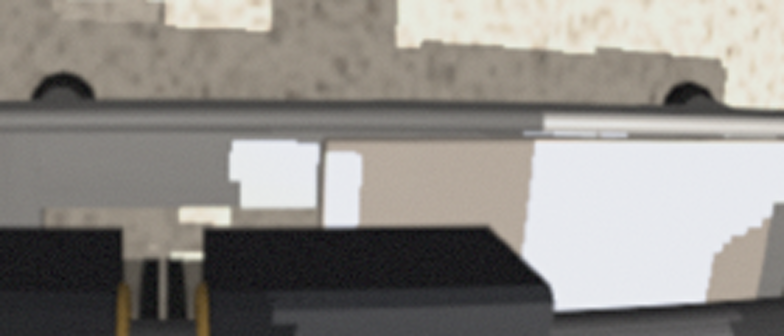

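apply_moves(moves=[[-1, 0, 0, 0.006, 0], [-1, 0, 0, 0.005, 0], [-1, 0, 0, 0, 0], [-1, 0, 0, 0, 0]])

```text
t: 5.48
eef_pos: [0.6474, -0.0682, 0.0079]
ee_rot: [3.141, -0.0, -1.531]
force: [-0.2, -1.6, 0.1]
width: 0.0009
```

apply_moves(moves=[[-1, 0, 0.006, 0, 0], [-1, 0, 0.006, 0, 0], [-1, 0, 0.006, 0, 0], [-1, 0, 0.006, 0, 0], [-1, 0, 0.006, 0, 0], [-1, 0, 0.006, 0, 0], [-1, 0, 0.006, 0, 0], [-1, 0, 0.005, 0, 0], [-1, 0, 0.003, 0, 0], [-1, 0, 0, 0, 0]])

```text
t: 6.32
eef_pos: [0.597, -0.0702, 0.0084]
ee_rot: [3.141, 0.0, -1.531]
force: [-0.2, -0.2, -0.2]
width: 0.0005
```

```bash
python3 - <<'E'
from h import *
st()
f=eyes.grab_frame("wrist"); save("w8",f,None,1.4)
np.savez("w8.npz",**{k:f[k] for k in("color","z_map","camera_matrix","extrinsics")})
save("w8c",f,(225,150,505,270),2.8)
E
```

```text
t 6.3167 pos [ 0.597  -0.0702  0.0084] rot [ 3.1413e+00  1.0000e-04 -1.5309e+00] F [-0.21 -0.16 -0.18] w 0.0005 q [ 0.21  0.42 -0.37 -0.   -0.78 -0.17]
```

View pics/w8c.png

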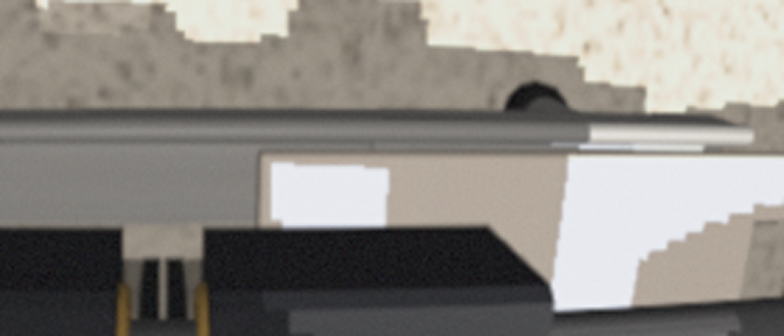

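```bash
python3 - <<'E'
from h import *
f=dict(np.load("w8.npz"))
a=lambda x,y,h:fplane(f,225+x/2.8,150+y/2.8,h).round(4)
print(a(258,152,.05),a(258,225,.05),"edge",a(752,128,.055))
E
```

```text
[ 0.5826 -0.1028  0.05  ] [ 0.5817 -0.09    0.05  ] edge [ 0.4888 -0.1128  0.055 ]
```

View pics/w8.png

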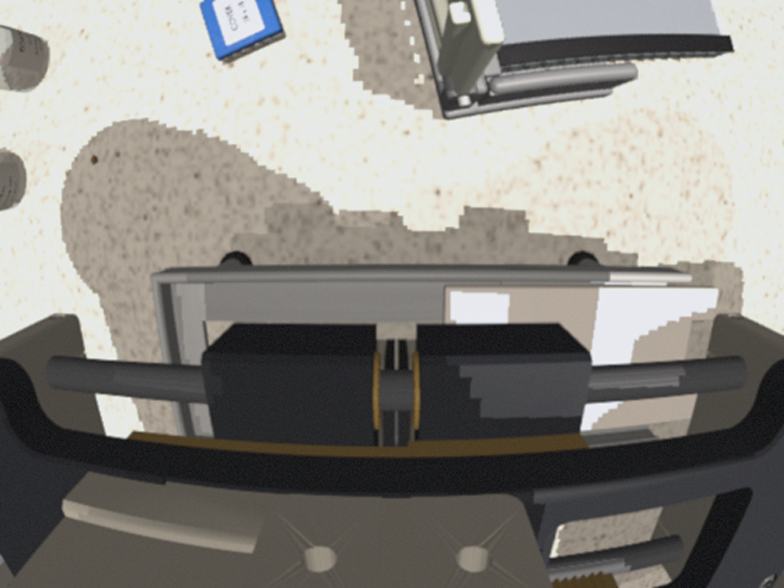

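apply_moves(moves=[[-1, 0, 0.006, 0, 0], [-1, 0, 0.006, 0, 0], [-1, 0, 0.004, 0, 0], [-1, 0, 0, 0, 0], [-1, 0, 0, -0.0045, 0], [-1, 0, 0, 0, 0], [-1, 0, 0.005, 0, 0], [-1, 0, 0.005, 0, 0], [-1, 0, 0.004, 0, 0], [-1, 0, 0, 0, 0], [-1, 0, 0, 0, 0]])

```text
t: 7.28
eef_pos: [0.5671, -0.0714, 0.0128]
ee_rot: [3.141, -0.0, -1.531]
force: [-1.2, 0.1, 3.5]
width: 0.0008
```

```bash
python3 - <<'E'
from h import *
st()
f=eyes.grab_frame("wrist"); save("w9",f,None,1.4)
np.savez("w9.npz",**{k:f[k] for k in("color","z_map","camera_matrix","extrinsics")})
f=eyes.grab_frame("top"); save("t9",f,(270,140,390,260),6)
np.savez("t9.npz",**{k:f[k] for k in("color","z_map","camera_matrix","extrinsics")})
E
```

```text
t 7.2833 pos [ 0.5671 -0.0714  0.0128] rot [ 3.1408 -0.     -1.5309] F [-1.15  0.12  3.47] w 0.0008 q [ 0.22  0.37 -0.44 -0.   -0.76 -0.18]
```

View pics/w9.png

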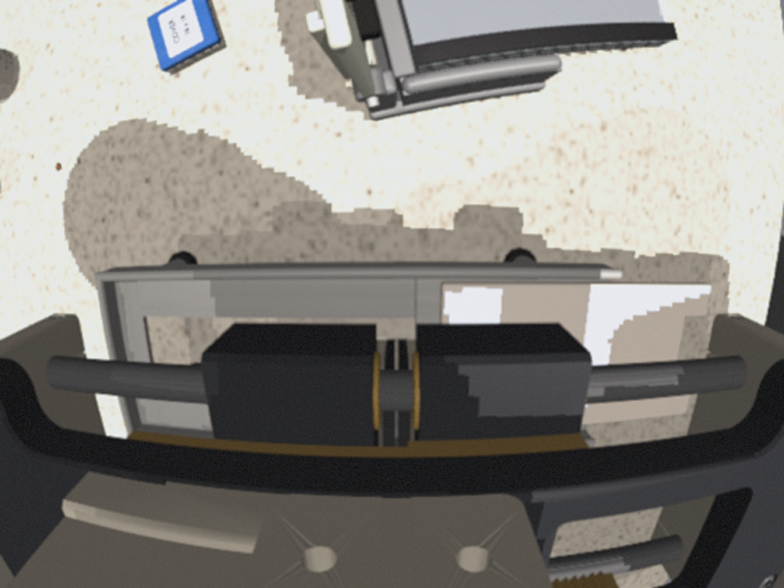

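View pics/t9.png

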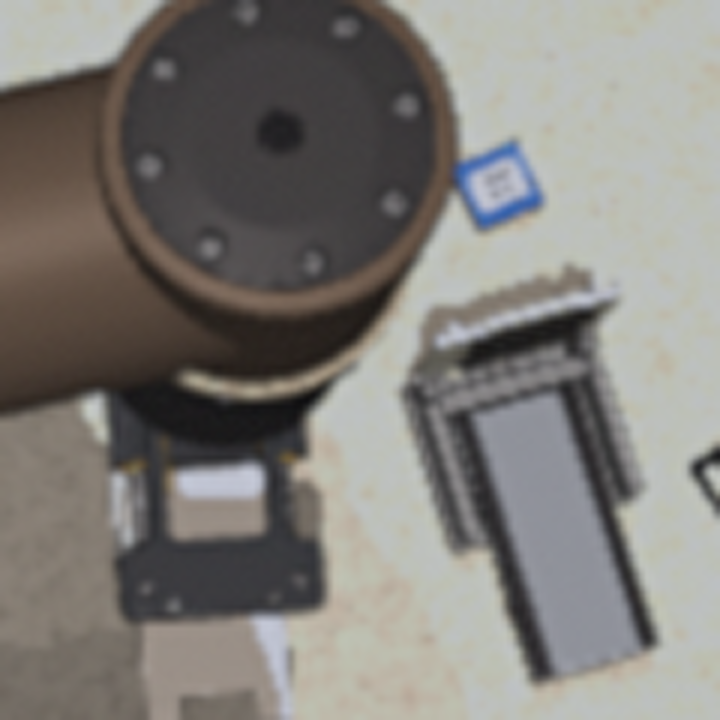

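```bash
python3 - <<'E'
from h import *
f=dict(np.load("w9.npz"))
save("w9c",f,(280,180,540,310),3)
a=lambda x,y,h:fplane(f,x/1.4,y/1.4,h).round(4)
print("rear",a(441,283,.05),"front",a(712,287,.05),"edge",a(622,272,.055),"slips",)
st()
E
```

```text
rear [ 0.5533 -0.104   0.05  ] front [ 0.4386 -0.1077  0.05  ] edge [ 0.4878 -0.1122  0.055 ] slips
t 7.3833 pos [ 0.5671 -0.0714  0.0128] rot [ 3.1404e+00 -1.0000e-04 -1.5308e+00] F [-2.28  0.74  4.37] w 0.0002 q [ 0.22  0.37 -0.44 -0.   -0.76 -0.18]
```

View pics/w9c.png

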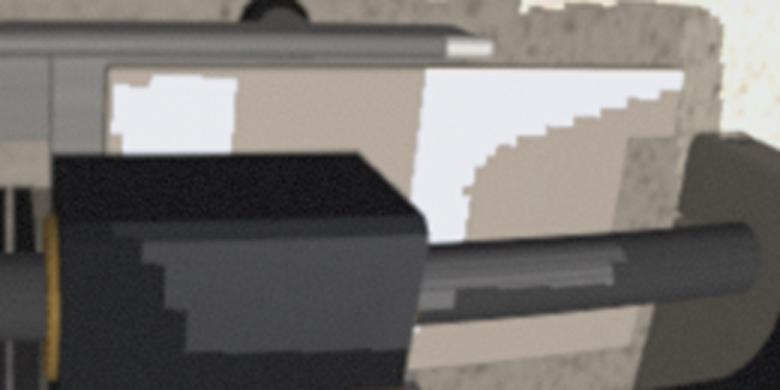

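apply_moves(moves=[[-1, 0, -0.006, -0.002, 0], [-1, 0, -0.004, -0.03, 0], [-1, 0, 0, -0.04, 0], [-1, 0, 0, -0.015, 0], [-1, 0, 0, 0, 0]])

```text
t: 7.8
eef_pos: [0.5813, -0.0708, 0.1043]
ee_rot: [-3.134, 0.0, -1.53]
force: [0.5, 0.2, 0.5]
width: 0.0003
```

```bash
python3 - <<'E'
from h import *
st(); plan([.473,-.0766,.10],-3.11)
E
```

```text
t 7.8 pos [ 0.5813 -0.0708  0.1043] rot [-3.1344e+00  2.0000e-04 -1.5302e+00] F [0.45 0.18 0.48] w 0.0003 q [ 0.21  0.28 -0.32  0.   -0.96 -0.17]
[0.0001, 0.0077, 0.0003, 0.1128]
[0.001, 0.0077, 0.0003, 0.1128]
[0.0018, 0.0075, 0.0003, 0.1128]
[0.0027, 0.0073, 0.0003, 0.1128]
[0.0035, 0.0069, 0.0003, 0.1128]
[0.0042, 0.0065, 0.0003, 0.1128]
[0.0049, 0.006, 0.0003, 0.1128]
[0.0056, 0.0054, 0.0003, 0.1128]
[0.0061, 0.0047, 0.0003, 0.1128]
[0.0066, 0.004, 0.0003, 0.1128]
[0.007, 0.0032, 0.0003, 0.1128]
[0.0074, 0.0024, 0.0003, 0.1128]
[0.0076, 0.0016, 0.0003, 0.1128]
[0.0077, 0.0007, 0.0003, 0.1128]
```

apply_moves(moves=[[1, 0, 0.0075, 0, 0.12], [1, 0.001, 0.0075, 0, 0.12], [1, 0.002, 0.0075, 0, 0.12], [1, 0.003, 0.007, 0, 0.12], [1, 0.004, 0.0065, 0, 0.12], [1, 0.005, 0.006, 0, 0.12], [1, 0.006, 0.0055, 0, 0.12], [1, 0.0065, 0.005, 0, 0.12], [1, 0.007, 0.004, 0, 0.12], [1, 0.0075, 0.003, 0, 0.12], [1, 0.008, 0.002, 0, 0.12], [1, 0.008, 0.001, 0, 0.12]])

```text
t: 8.8
eef_pos: [0.4834, -0.0818, 0.0992]
ee_rot: [3.141, -0.001, -2.977]
force: [0.4, 0.3, 0.2]
width: 0.075
```

apply_moves(moves=[[1, 0.008, 0, 0, 0.12], [1, 0.008, 0, 0, 0.02], [1, 0, 0, 0, 0], [1, 0, 0, 0, 0]])

```text
t: 9.13
eef_pos: [0.468, -0.0835, 0.0997]
ee_rot: [3.142, 0.0, -3.107]
force: [0.2, -0.1, 0.8]
width: 0.0874
```

```bash
python3 - <<'E'
from h import *
st()
f=eyes.grab_frame("wrist"); save("w10",f,None,1.4)
np.savez("w10.npz",**{k:f[k] for k in("color","z_map","camera_matrix","extrinsics")})
f=eyes.grab_frame("scene"); save("s10",f,(230,140,360,240),5.5)
E
```

```text
t 9.1333 pos [ 0.468  -0.0835  0.0997] rot [ 3.1416  0.     -3.1071] F [ 0.2  -0.13  0.83] w 0.0874 q [ 0.24  0.12 -0.55  0.   -0.91 -1.77]
```

View pics/w10.png

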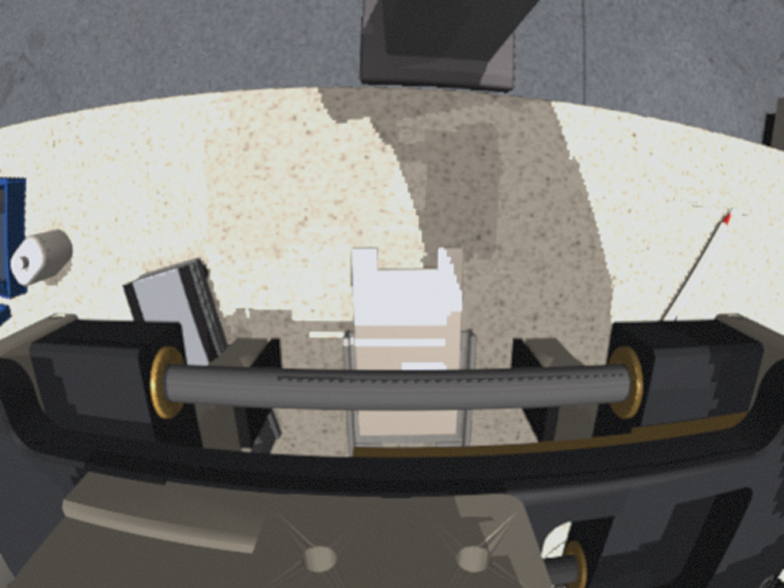

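View pics/s10.png

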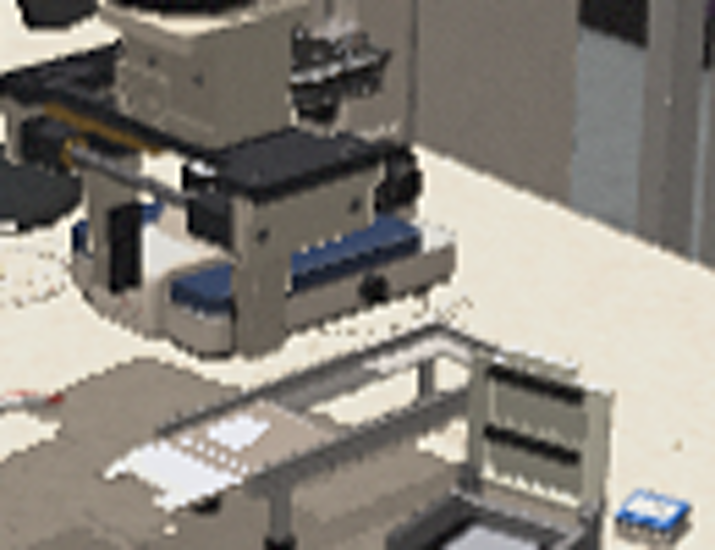

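```bash
python3 - <<'E'
from h import *
f=dict(np.load("w10.npz"))
save("w10c",f,(230,165,350,320),4)
save("w10d",f,(80,170,240,330),4.5)
E
```

```text
(no output)
```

View pics/w10c.png

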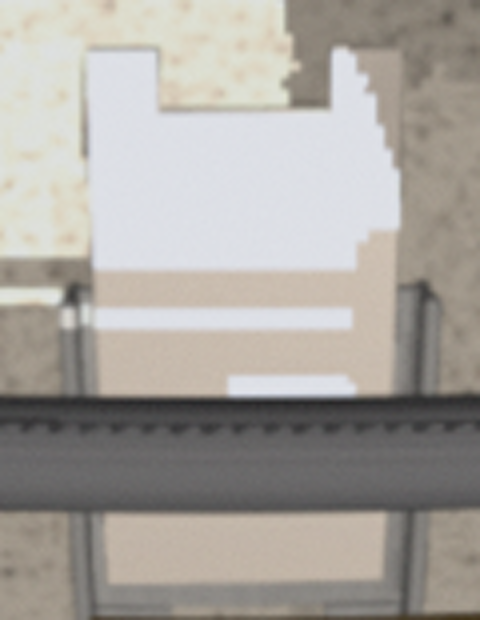

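View pics/w10d.png

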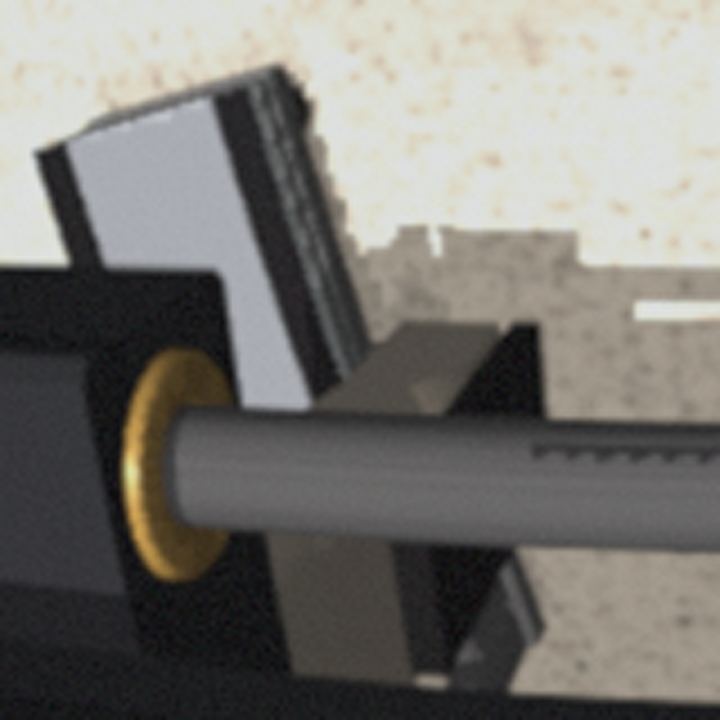

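```bash
python3 - <<'E'
from h import *
f=dict(np.load("w10.npz"))
a=lambda x,y,h:fplane(f,230+x/4,165+y/4,h)
b=lambda x,y,h:fplane(f,80+x/4.5,170+y/4.5,h)
C=[a(86,48,.05),a(401,50,.05),a(104,585,.05),a(386,585,.05)]
print(np.round(C,4)); 
fm=(C[0]+C[1])/2;rm=(C[2]+C[3])/2;print("mid",fm.round(4),rm.round(4),"yaw",np.arctan2(*(rm-fm)[[1,0]]), np.linalg.norm(rm-fm))
print("tray rim", a(70,290,.055).round(4),a(433,288,.055).round(4))
print("stack front L(img left=-y)",b(40,152,.034).round(4),b(252,88,.034).round(4))
# project TCP and tip
s=arm.get_state();p=s["eef_pos"]
for dz in (0,.033):
  for dy in (-.044,.044):
    print(dz,dy,fproj(f,p+[0,dy,dz])*1.4)
E
```

```text
[[ 0.438  -0.1079  0.05  ]
 [ 0.4362 -0.0492  0.05  ]
 [ 0.5528 -0.1036  0.05  ]
 [ 0.5511 -0.0431  0.05  ]]
mid [ 0.4371 -0.0786  0.05  ] [ 0.552  -0.0733  0.05  ] yaw 0.045287748124122354 0.1149598986517031
tray rim [ 0.4839 -0.11    0.055 ] [ 0.4812 -0.0405  0.055 ]
stack front L(img left=-y) [ 0.4668 -0.2615  0.034 ] [ 0.4529 -0.2099  0.034 ]
0 -0.044 [297.60795836 331.33309072]
0 0.044 [494.0998547 337.7656197]
0.033 -0.044 [280.09939159 359.50011249]
0.033 0.044 [511.30692463 366.88266032]
```

apply_moves(moves=[[1, -0.002, 0.006, 0.02, -0.006], [1, 0, 0, 0.035, 0], [1, 0, 0, 0.03, 0], [1, 0, 0, 0.012, 0], [1, 0, 0, 0.003, 0], [1, 0, 0, 0, 0], [1, 0, 0, 0, 0]])

```text
t: 9.82
eef_pos: [0.4707, -0.0774, 0.0003]
ee_rot: [-3.141, 0.001, -3.104]
force: [-0.6, 0.9, 1.1]
width: 0.0877
```

```bash
python3 - <<'E'
from h import *
f=eyes.grab_frame("wrist"); save("w11",f,None,1.4)
f=eyes.grab_frame("scene"); save("s11",f,(230,140,360,240),5.5)
st()
E
```

```text
t 9.9167 pos [ 0.471  -0.0773  0.0009] rot [ 3.1413e+00  2.3000e-03 -3.1041e+00] F [-0.41  0.35  0.33] w 0.0879 q [ 0.25  0.26 -0.66  0.   -0.65 -1.78]
```

View pics/w11.png

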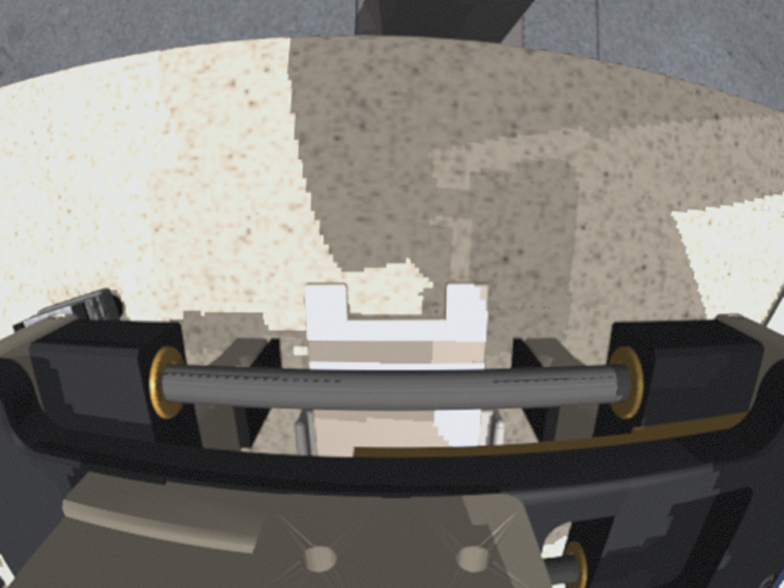

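View pics/s11.png

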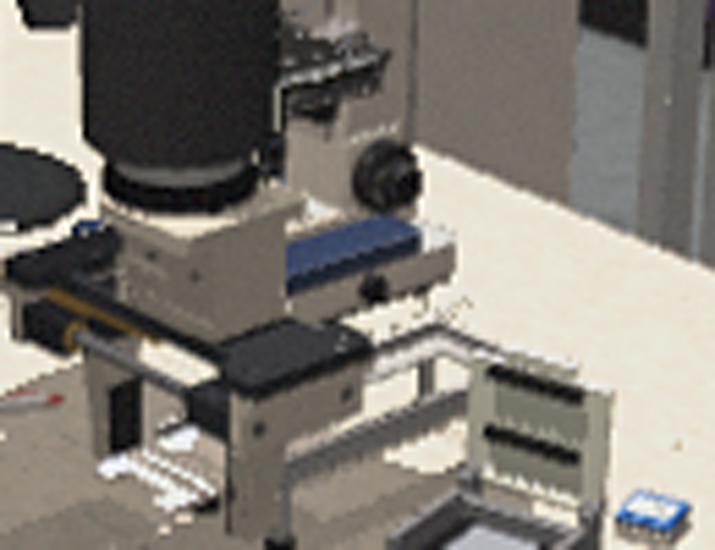

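apply_moves(moves=[[-0.2, 0, 0, 0, 0], [-1, 0, 0, 0, 0], [-1, 0, 0, 0, 0], [-1, 0, 0, 0, 0], [-1, 0, 0, 0, 0], [-1, 0, 0, 0, 0], [-1, 0, 0, 0, 0], [-1, 0, 0, 0, 0]], newtons=35)

```text
t: 10.58
eef_pos: [0.4699, -0.0774, -0.0001]
ee_rot: [3.142, 0.0, -3.105]
force: [-1.1, 0.1, 2.8]
width: 0.0591
```

apply_moves(moves=[[-1, 0, 0, -0.003, 0], [-1, 0, 0, -0.008, 0], [-1, 0, 0, -0.015, 0], [-1, 0, 0, -0.02, 0], [-1, 0, 0, -0.02, 0], [-1, 0, 0, -0.01, 0], [-1, 0, 0, -0.004, 0], [-1, 0, 0, 0, 0], [-1, 0, 0, 0, 0]])

```text
t: 11.33
eef_pos: [0.4693, -0.0775, 0.0795]
ee_rot: [3.141, -0.0, -3.105]
force: [-0.0, -0.2, -1.4]
width: 0.0595
```

```bash
python3 - <<'E'
from h import *
f=eyes.grab_frame("wrist"); save("w12",f,None,1.4)
np.savez("w12.npz",**{k:f[k] for k in("color","z_map","camera_matrix","extrinsics")})
f=eyes.grab_frame("scene"); save("s12",f,(230,120,360,220),5.5)
st()
E
```

```text
t 11.4333 pos [ 0.469  -0.0776  0.0789] rot [-3.1415e+00 -1.7000e-03 -3.1050e+00] F [ 0.74  0.22 -1.22] w 0.0591 q [ 0.25  0.14 -0.57 -0.   -0.85 -1.79]
```

View pics/w12.png

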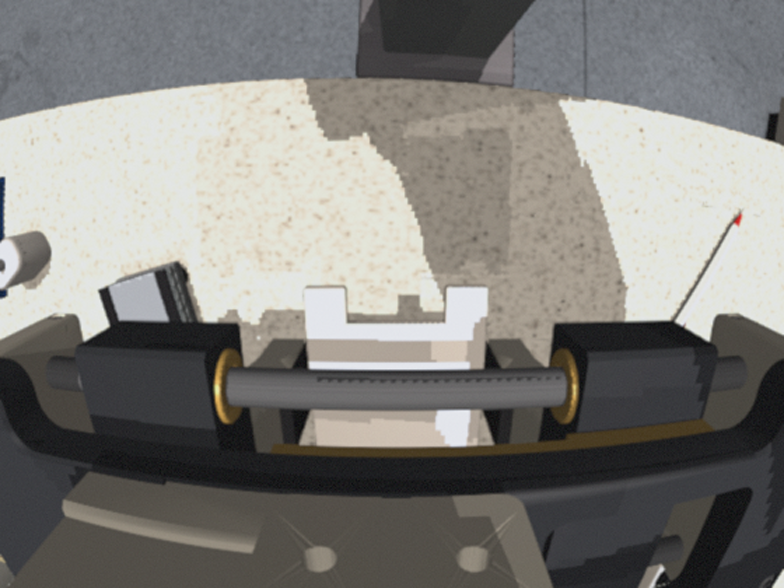

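View pics/s12.png

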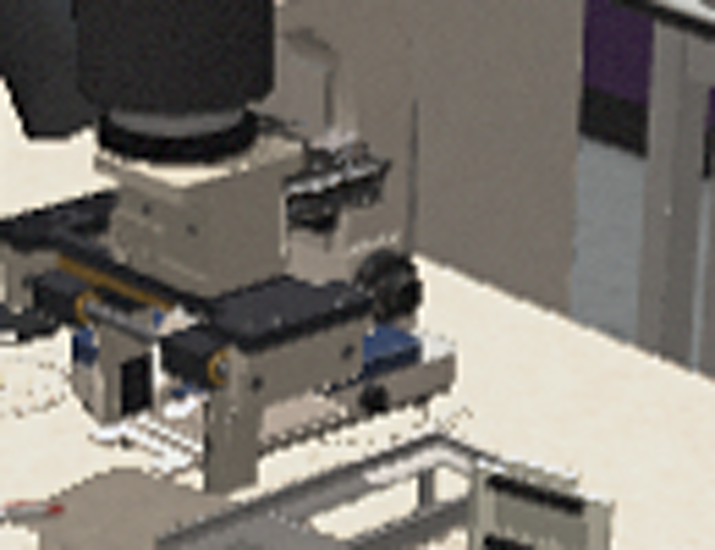

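```bash
python3 - <<'E'
from h import *
plan([.53,-.15,.135],-3.104+.21)
f=dict(np.load("w12.npz"))
save("w12c",f,(200,190,370,330),4.5)
E
```

```text
[-0.0194, -0.0249, -0.0187, -0.0703]
[-0.0177, -0.0262, -0.0187, -0.0703]
[-0.0158, -0.0273, -0.0187, -0.0703]
```

View pics/w12c.png

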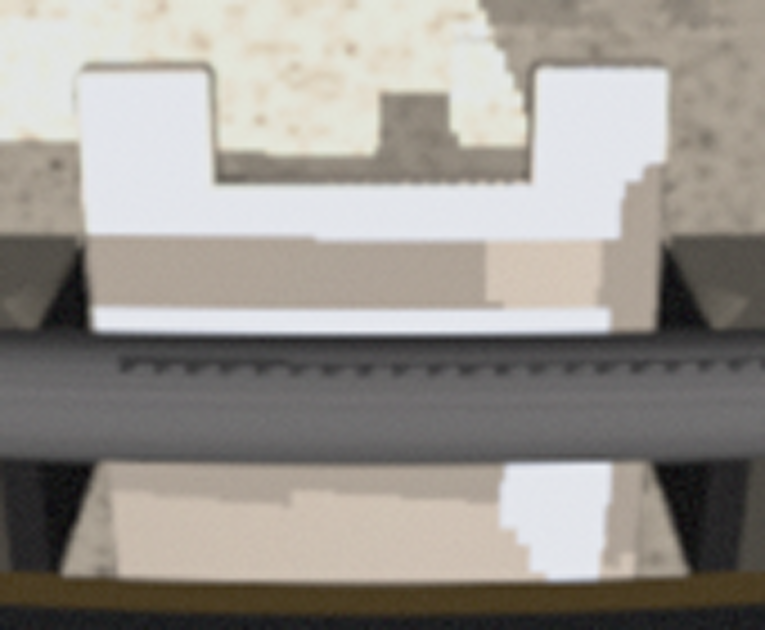

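apply_moves(moves=[[-1, -0.006, -0.008, -0.007, -0.02], [-1, -0.011, -0.014, -0.011, -0.04], [-1, -0.012, -0.016, -0.012, -0.045], [-1, -0.012, -0.016, -0.012, -0.045], [-1, -0.009, -0.014, -0.009, -0.04], [-1, -0.004, -0.008, -0.005, -0.02], [-1, 0, 0, 0, 0], [-1, 0, 0, 0, 0]])

```text
t: 12.1
eef_pos: [0.532, -0.1467, 0.1345]
ee_rot: [3.141, -0.002, -2.897]
force: [-0.6, 0.3, -2.5]
width: 0.0593
```

```bash
python3 - <<'E'
from h import *
f=eyes.grab_frame("wrist"); save("w13",f,None,1.4)
np.savez("w13.npz",**{k:f[k] for k in("color","z_map","camera_matrix","extrinsics")})
st()
E
```

```text
t 12.15 pos [ 0.5315 -0.1464  0.1344] rot [ 3.1407e+00 -2.4000e-03 -2.8962e+00] F [-0.98  0.71 -0.78] w 0.059 q [ 0.09  0.21 -0.35 -0.   -1.02 -1.41]
```

View pics/w13.png

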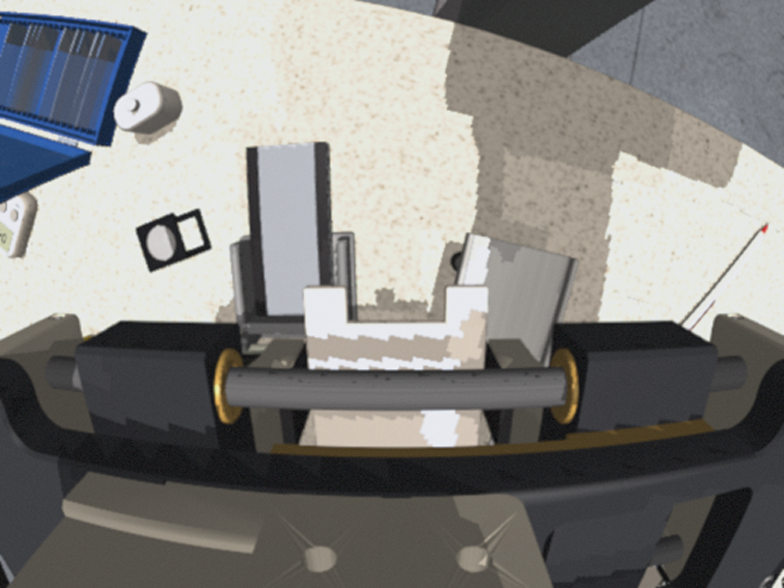

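Good view: caster stack at (246–330, 143–320), its walls, and the held plate's ears at rows ~288. Zoom to measure.

```bash
python3 - <<'E'
from h import *
f=dict(np.load("w13.npz"))
save("w13c",f,(155,90,275,240),4)
save("w13d",f,(205,195,365,245),4.8)
E
```

```text
(no output)
```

View pics/w13c.png

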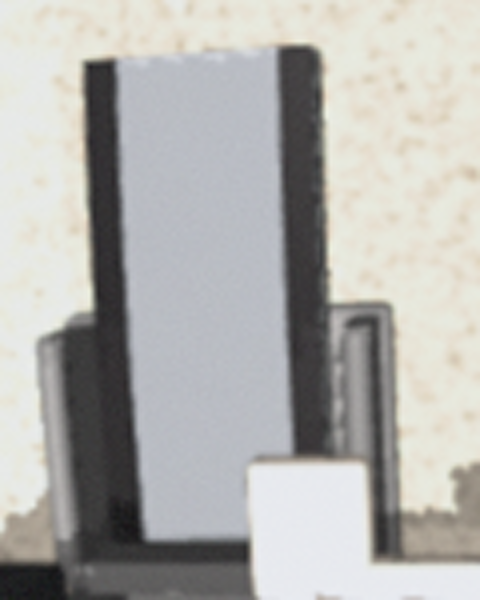

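View pics/w13d.png

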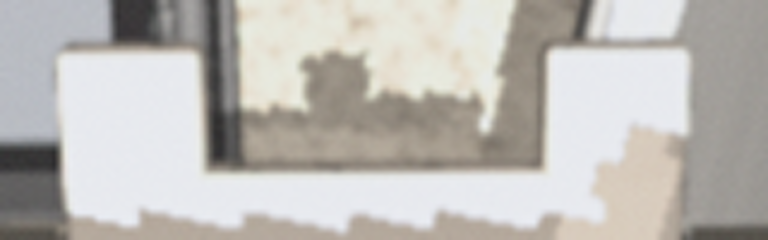

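```bash
python3 - <<'E'
from h import *
f=dict(np.load("w13.npz"))
b=lambda x,y,h:fplane(f,155+x/4,90+y/4,h)
pts=dict(Lo=b(84,62,.034),Li=b(116,60,.034),Ri=b(277,48,.034),Ro=b(311,48,.034),Lib=b(142,540,.034),Rib=b(295,455,.034),Lob=b(107,500,.034),Lwall=b(40,335,.045))
for k,v in pts.items(): print(k,v.round(4))
for p,q in (("Li","Lib"),("Ri","Rib"),("Lo","Lob")): print(p,np.arctan2(*(pts[q]-pts[p])[[1,0]]))
for p,q in (("Li","Ri"),("Lo","Ro")):
  d=pts[p]-pts[q]; print(p,q,np.linalg.norm(d),np.arctan2(d[0],-d[1]),(pts[p]+pts[q])/2)
# plate in hand
s=arm.get_state();tcp=s["eef_pos"];yaw=s["ee_rot"][2]; print(tcp,yaw)
c=lambda x,y,h:fplane(f,205+x/4.8,195+y/4.8,h)
h=tcp[2]+.050
P=[c(57,47,h),c(689,47,h),c(205,170,h),c(547,170,h)]
for p in P:
  d=p-tcp; print(p.round(4),"tool x",np.cos(yaw)*d[0]+np.sin(yaw)*d[1],"y",np.sin(yaw)*d[0]-np.cos(yaw)*d[1])
d=P[1]-P[0];print("plate yaw",np.arctan2(-d[0],d[1]),np.linalg.norm(d), "tool yaw+pi",yaw+np.pi)
E
```

```text
Lo [ 0.4674 -0.2632  0.034 ]
Li [ 0.4656 -0.2557  0.034 ]
Ri [ 0.4557 -0.2194  0.034 ]
Ro [ 0.4541 -0.2119  0.034 ]
Lib [ 0.5749 -0.2272  0.034 ]
Rib [ 0.5454 -0.1949  0.034 ]
Lob [ 0.5672 -0.2374  0.034 ]
Lwall [ 0.5294 -0.2571  0.045 ]
Li 0.25465755467241136
Ri 0.2667723264766667
Lo 0.2525538632337795
Li Ri 0.03752554457005133 0.2655250627164671 [ 0.46064591 -0.23755368  0.034     ]
Lo Ro 0.05295289022483028 0.2530837964644081 [ 0.46076702 -0.23756947  0.034     ]
[ 0.53152846 -0.14640614  0.13436862] -2.8961503471269894
[ 0.507  -0.1835  0.1844] tool x 0.032811087951984036 y -0.02996975874164646
[ 0.4927 -0.1263  0.1844] tool x 0.03278593419019877 y 0.028928035615291003
[ 0.5153 -0.1674  0.1844] tool x 0.02086702298172676 y -0.016364506791941996
[ 0.5074 -0.1361  0.1844] tool x 0.020851527562556198 y 0.015883990046515258
plate yaw 0.2450152317220498 0.0588977997282057 tool yaw+pi 0.24544230646280374
```

```bash
python3 - <<'E'
from h import *
plan([.4923,-.2286,.134],-2.8836,n=5)
E
```

```text
[0.0116, -0.014, 0.0001, -0.0025]
[0.0116, -0.014, 0.0001, -0.0025]
[0.0117, -0.014, 0.0001, -0.0025]
[0.0117, -0.014, 0.0001, -0.0025]
[0.0117, -0.0139, 0.0001, -0.0025]
```

apply_moves(moves=[[-1, 0.006, -0.007, 0, -0.003], [-1, 0.012, -0.014, 0, -0.003], [-1, 0.012, -0.014, 0, -0.003], [-1, 0.012, -0.014, 0, -0.003], [-1, 0.01, -0.013, 0, 0], [-1, 0.006, -0.008, 0, 0], [-1, 0, 0, 0.01, 0], [-1, 0, 0, 0.02, 0], [-1, 0, 0, 0.02, 0], [-1, 0, 0, 0.015, 0], [-1, 0, 0, 0.007, 0], [-1, 0, 0, 0, 0]])

```text
t: 13.15
eef_pos: [0.4926, -0.2281, 0.0616]
ee_rot: [3.14, -0.003, -2.883]
force: [0.8, 1.3, -0.7]
width: 0.0591
```

```bash
python3 - <<'E'
from h import *
st(); plan([.4923,-.2286,.03],-2.8836,n=1)
f=eyes.grab_frame("wrist"); save("w14",f,None,1.4)
np.savez("w14.npz",**{k:f[k] for k in("color","z_map","camera_matrix","extrinsics")})
st()
f=eyes.grab_frame("scene"); save("s14",f,(270,140,370,280),5)
E
```

```text
t 13.15 pos [ 0.4926 -0.2281  0.0616] rot [ 3.14   -0.0034 -2.8827] F [ 0.82  1.33 -0.72] w 0.0591 q [-0.07  0.27 -0.45 -0.   -0.85 -1.24]
[0.0004, -0.0004, 0.0316, 0.0009]
t 13.2 pos [ 0.4936 -0.2284  0.063 ] rot [ 3.1410e+00 -1.8000e-03 -2.8823e+00] F [ 1.09 -0.22 -1.19] w 0.0593 q [-0.07  0.27 -0.45  0.   -0.85 -1.24]
```

View pics/w14.png

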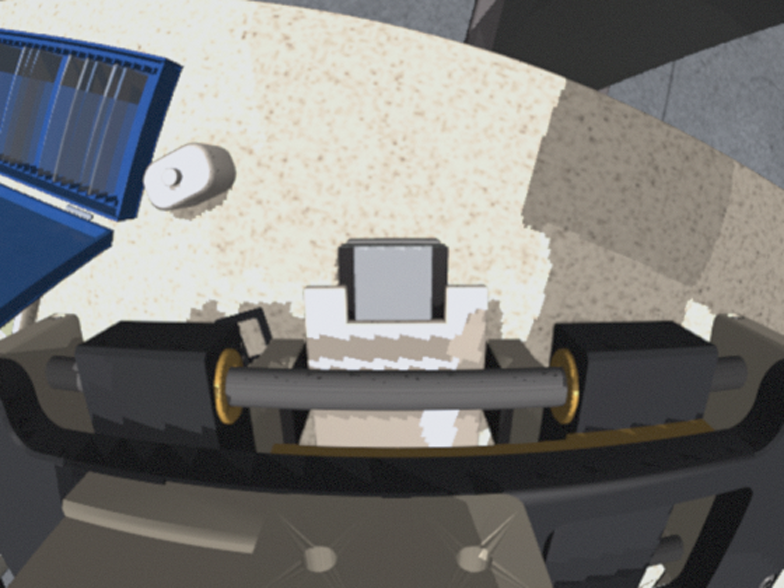

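View pics/s14.png

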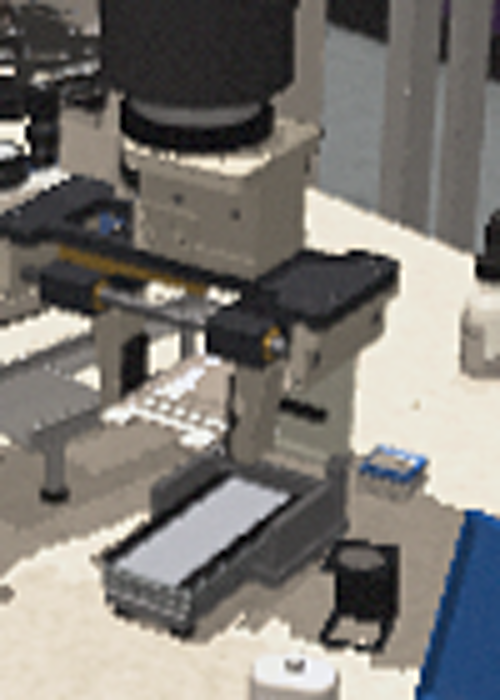

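```bash
python3 - <<'E'
from h import *
f=dict(np.load("w14.npz"))
save("w14c",f,(205,160,365,240),4.8)
E
```

View pics/w14c.png

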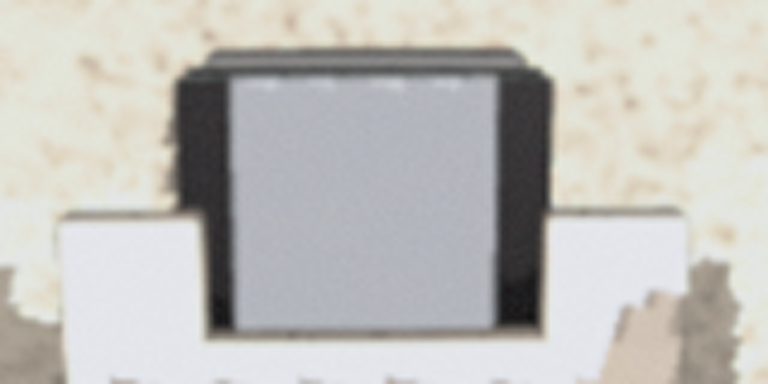

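```bash
python3 - <<'E'
from h import *
f=dict(np.load("w14.npz"))
b=lambda x,y,h:fplane(f,205+x/4.8,160+y/4.8,h)
tcp=np.array([.4932,-.2283,.0623]);yaw=-2.8825
def tool(p): d=p-tcp; return np.array([np.cos(yaw)*d[0]+np.sin(yaw)*d[1],np.sin(yaw)*d[0]-np.cos(yaw)*d[1]]).round(4)
for n,x,y,h in [("Lo",178,79,.034),("Li",230,77,.034),("Ri",498,77,.034),("Ro",551,79,.034),("Lib",236,327,.034),("Rib",496,327,.034),("pL",59,217,.1123),("pR",686,217,.1123)]:
    print(n,b(x,y,h).round(4),tool(b(x,y,h)))
E
```

```text
Lo [ 0.4662 -0.2637  0.034 ] [ 0.0352 -0.0273]
Li [ 0.4641 -0.2566  0.034 ] [ 0.0354 -0.0199]
Ri [ 0.4545 -0.2202  0.034 ] [0.0354 0.0178]
Ro [ 0.4528 -0.2128  0.034 ] [0.0351 0.0253]
Lib [ 0.4996 -0.2471  0.034 ] [-0.0014 -0.0198]
Rib [ 0.4899 -0.2104  0.034 ] [-0.0014  0.0182]
pL [ 0.4681 -0.2649  0.1123] [ 0.0336 -0.0289]
pR [ 0.4532 -0.2087  0.1123] [0.0336 0.0292]
```

apply_moves(moves=[[-1, 0.0015, -0.001, 0.01, 0], [-1, 0, 0, 0.015, 0], [-1, 0, 0, 0.015, 0], [-1, 0, 0, 0.012, 0], [-1, 0, 0, 0.008, 0], [-1, 0, 0, 0.005, 0], [-1, 0, 0, 0, 0], [-1, 0, 0, 0, 0]])

```text
t: 13.92
eef_pos: [0.4932, -0.2303, -0.001]
ee_rot: [-3.141, 0.0, -2.883]
force: [0.3, 0.2, -1.2]
width: 0.0596
```

```bash
python3 - <<'E'
from h import *
f=eyes.grab_frame("wrist"); save("w15c",f,(205,160,365,280),4.8)
np.savez("w15.npz",**{k:f[k] for k in("color","z_map","camera_matrix","extrinsics")})
st()
f=eyes.grab_frame("scene"); save("s15",f,(270,140,370,280),5)
f=eyes.grab_frame("top"); save("t15",f,(320,170,400,270),7)
E
```

```text
t 13.9667 pos [ 0.4935 -0.2303 -0.0006] rot [-3.1411e+00  9.0000e-04 -2.8826e+00] F [ 0.   -0.51 -1.64] w 0.059 q [-0.08  0.35 -0.51  0.   -0.7  -1.24]
```

View pics/w15c.png

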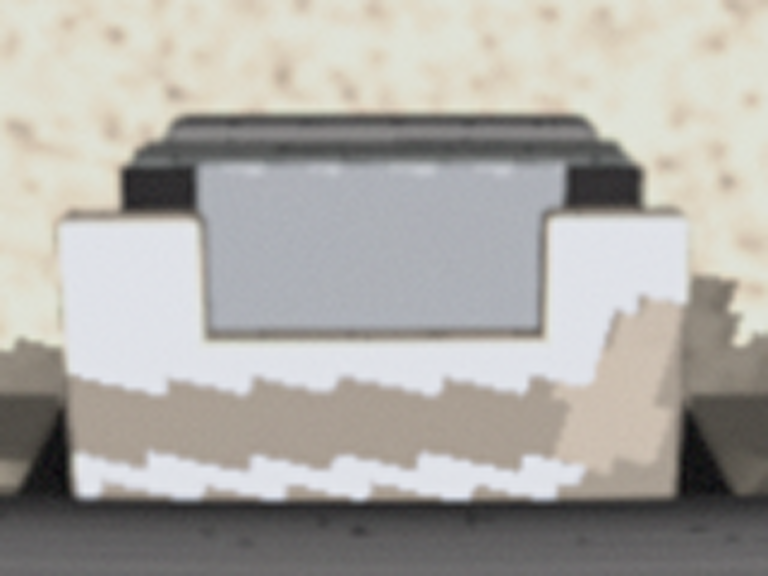

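View pics/s15.png

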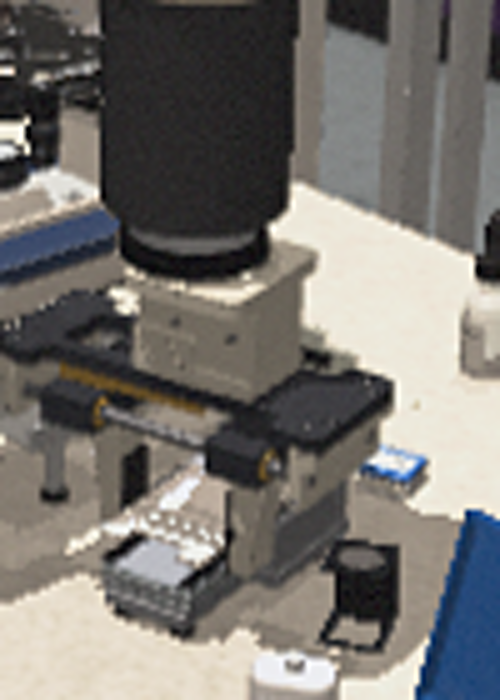

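View pics/t15.png

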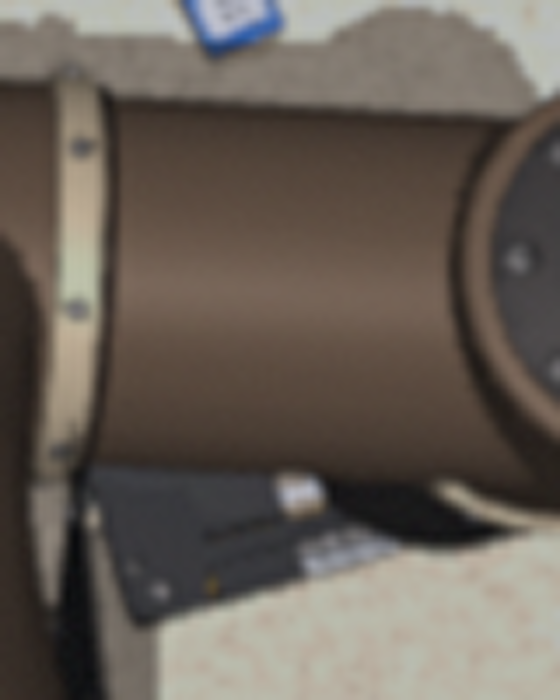

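```bash
python3 - <<'E'
from h import *
f=dict(np.load("w15.npz"))
b=lambda x,y,h:fplane(f,205+x/4.8,160+y/4.8,h)
tcp=np.array([.4935,-.2303,-.0007]);yaw=-2.8826
def tool(p): d=p-tcp; return np.array([np.cos(yaw)*d[0]+np.sin(yaw)*d[1],np.sin(yaw)*d[0]-np.cos(yaw)*d[1]]).round(4)
for n,x,y,h in [("Lo",122,168,.034),("Li",196,166,.034),("Ri",566,165,.034),("Ro",641,168,.034),("Lib",203,215,.034),("pL",59,217,.0493),("pR",686,217,.0493)]:
    print(n,b(x,y,h).round(4),tool(b(x,y,h)))
E
```

```text
Lo [ 0.4662 -0.264   0.034 ] [ 0.035  -0.0256]
Li [ 0.4641 -0.2566  0.034 ] [ 0.0351 -0.0179]
Ri [ 0.4544 -0.2204  0.034 ] [0.0353 0.0196]
Ro [ 0.4527 -0.2128  0.034 ] [0.035  0.0273]
Lib [ 0.4689 -0.2548  0.034 ] [ 0.03   -0.0174]
pL [ 0.4686 -0.2671  0.0493] [ 0.0335 -0.0292]
pR [ 0.4536 -0.2108  0.0493] [0.0335 0.0291]
```

apply_moves(moves=[[-1, 0.0015, 0.0009, 0, 0], [-1, 0, 0, 0.002, 0], [-1, 0, 0, 0.002, 0], [-1, 0, 0, 0.002, 0], [-1, 0, 0, 0.001, 0], [-1, 0, 0, 0, 0]])

```text
t: 14.57
eef_pos: [0.4909, -0.2297, -0.0086]
ee_rot: [3.141, -0.001, -2.883]
force: [1.0, 0.6, -0.6]
width: 0.0592
```

apply_moves(moves=[[-1, 0, 0, 0.001, 0], [-1, 0, 0, 0, 0]])

```text
t: 14.73
eef_pos: [0.4911, -0.2297, -0.0094]
ee_rot: [3.142, -0.0, -2.883]
force: [0.4, -1.1, -0.9]
width: 0.0595
```

apply_moves(moves=[[-1, 0, 0, 0.001, 0], [-1, 0, 0, 0, 0]])

```text
t: 14.9
eef_pos: [0.4912, -0.2297, -0.0104]
ee_rot: [3.142, -0.0, -2.883]
force: [1.4, -0.1, -1.7]
width: 0.0596
```

```bash
python3 - <<'E'
from h import *
st()
f=eyes.grab_frame("wrist"); save("w16c",f,(205,160,365,280),4.8)
np.savez("w16.npz",**{k:f[k] for k in("color","z_map","camera_matrix","extrinsics")})
f=eyes.grab_frame("scene"); save("s16",f,(270,190,370,290),6)
st()
E
```

```text
t 14.9 pos [ 0.4912 -0.2297 -0.0104] rot [ 3.1415e+00 -1.0000e-04 -2.8828e+00] F [ 1.37 -0.12 -1.67] w 0.0596 q [-0.08  0.37 -0.52 -0.   -0.68 -1.24]
t 15.0 pos [ 0.4912 -0.2297 -0.0102] rot [ 3.1416e+00 -1.0000e-04 -2.8828e+00] F [ 0.22 -0.14 -0.95] w 0.0595 q [-0.08  0.37 -0.52  0.   -0.68 -1.24]
```

View pics/w16c.png

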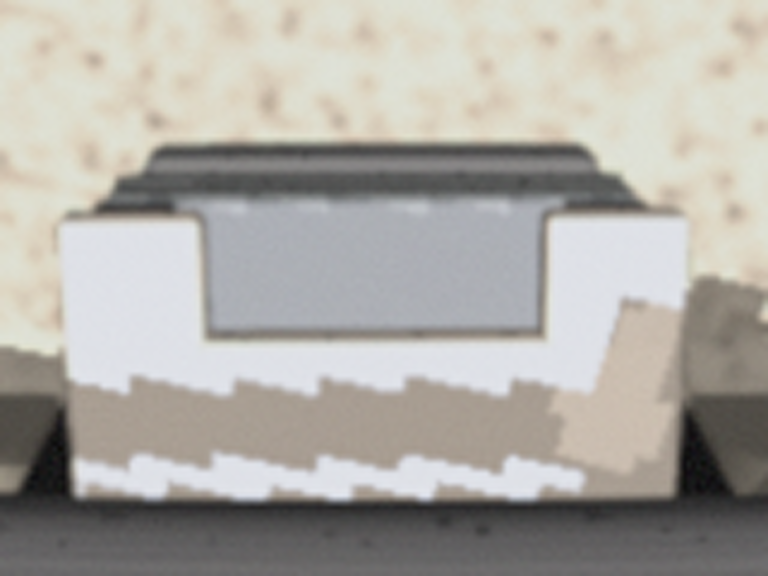

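View pics/s16.png

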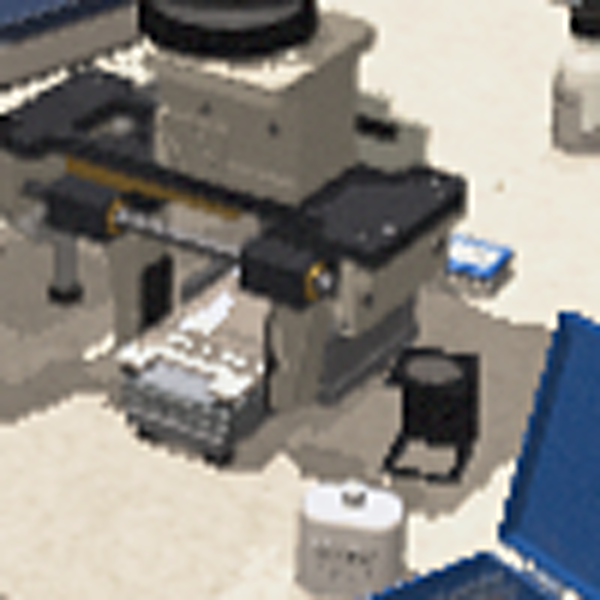

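apply_moves(moves=[[-1, 0, 0, 0.001, 0], [-1, 0, 0, 0, 0]])

```text
t: 15.17
eef_pos: [0.4913, -0.2298, -0.011]
ee_rot: [-3.141, 0.0, -2.883]
force: [-1.1, 0.2, 1.4]
width: 0.0593
```

apply_moves(moves=[[-1, 0, 0, 0.0007, 0], [-1, 0, 0, 0, 0]])

```text
t: 15.33
eef_pos: [0.4914, -0.2297, -0.011]
ee_rot: [-3.141, 0.0, -2.882]
force: [-3.5, 1.1, 8.6]
width: 0.0593
```

```bash
python3 - <<'E'
from h import *
for i in range(4): st(); f=eyes.grab_frame("wrist")
save("w17c",f,(205,160,365,280),4.8)
np.savez("w17.npz",**{k:f[k] for k in("color","z_map","camera_matrix","extrinsics")})
E
```

```text
t 15.3333 pos [ 0.4914 -0.2297 -0.011 ] rot [-3.1412e+00  4.0000e-04 -2.8824e+00] F [-3.45  1.14  8.62] w 0.0593 q [-0.08  0.37 -0.52  0.   -0.68 -1.24]
t 15.3833 pos [ 0.4914 -0.2298 -0.0111] rot [-3.1412e+00  5.0000e-04 -2.8825e+00] F [-2.6   1.89  9.09] w 0.0589 q [-0.08  0.37 -0.52  0.   -0.68 -1.24]
t 15.4333 pos [ 0.4914 -0.2298 -0.011 ] rot [-3.1412e+00  5.0000e-04 -2.8825e+00] F [-2.53  2.64  9.  ] w 0.0593 q [-0.08  0.37 -0.52  0.   -0.68 -1.24]
t 15.4833 pos [ 0.4914 -0.2297 -0.0111] rot [-3.1412e+00  5.0000e-04 -2.8826e+00] F [-2.59  2.44  8.79] w 0.0594 q [-0.08  0.37 -0.52  0.   -0.68 -1.24]
```

View pics/w17c.png

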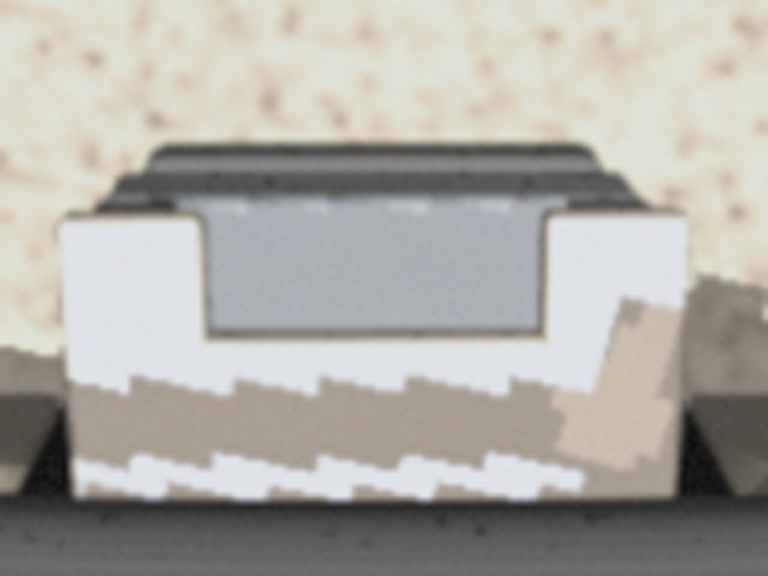

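```bash
python3 - <<'E'
from h import *
f=dict(np.load("w17.npz"))
b=lambda x,y,h:fplane(f,205+x/4.8,160+y/4.8,h)
tcp=np.array([.4914,-.2298,-.011]);yaw=-2.8825
def tool(p): d=p-tcp; return np.array([np.cos(yaw)*d[0]+np.sin(yaw)*d[1],np.sin(yaw)*d[0]-np.cos(yaw)*d[1]]).round(4)
for n,x,y,h in [("Lo",97,208,.034),("Li",178,200,.034),("Ri",568,199,.034),("Ro",645,208,.034),("pL",59,217,.039),("pR",686,217,.039),("pL bottom front",97,210,.034)]:
    print(n,b(x,y,h).round(4),tool(b(x,y,h)))
E
```

```text
Lo [ 0.4664 -0.2638  0.034 ] [ 0.0329 -0.0265]
Li [ 0.4637 -0.2564  0.034 ] [ 0.0336 -0.0186]
Ri [ 0.454  -0.2205  0.034 ] [0.0337 0.0186]
Ro [ 0.4529 -0.213   0.034 ] [0.0329 0.0261]
pL [ 0.4668 -0.2666  0.039 ] [ 0.0332 -0.0292]
pR [ 0.4519 -0.2102  0.039 ] [0.0332 0.0291]
pL bottom front [ 0.4666 -0.2638  0.034 ] [ 0.0327 -0.0265]
```

apply_moves(moves=[[-1, 0, 0, -0.0005, 0], [-1, 0, 0, 0, 0], [0.5, 0, 0, 0, 0], [0.5, 0, 0, 0, 0], [0.9, 0, 0, 0, 0], [0.9, 0, 0, 0, 0], [0.9, 0, 0, 0, 0]], newtons=20)

```text
t: 16.12
eef_pos: [0.4911, -0.2297, -0.0116]
ee_rot: [3.141, -0.0, -2.883]
force: [-0.3, -0.5, 0.4]
width: 0.0798
```

```bash
python3 - <<'E'
from h import *
st()
f=eyes.grab_frame("wrist"); save("w18",f,None,1.4)
np.savez("w18.npz",**{k:f[k] for k in("color","z_map","camera_matrix","extrinsics")})
E
```

```text
t 16.1167 pos [ 0.4911 -0.2297 -0.0116] rot [ 3.1415e+00 -2.0000e-04 -2.8828e+00] F [-0.26 -0.51  0.42] w 0.0798 q [-0.08  0.37 -0.53 -0.   -0.68 -1.24]
```

View pics/w18.png

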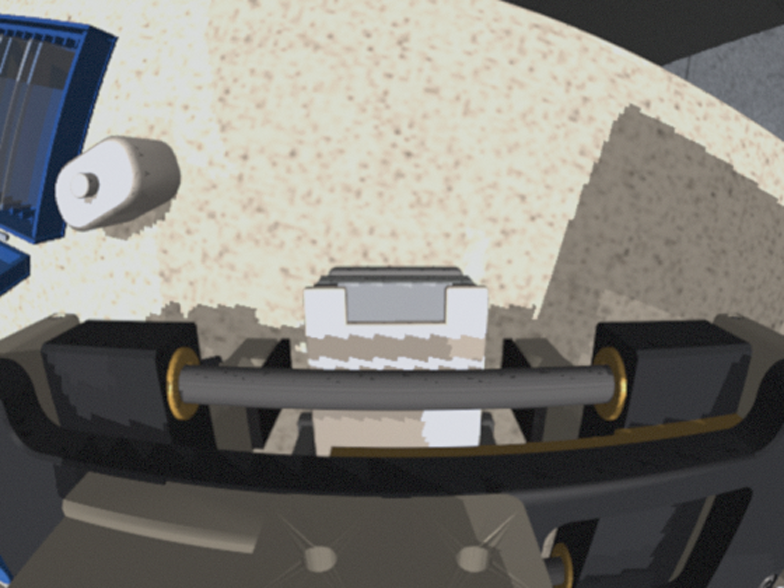

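apply_moves(moves=[[0.9, 0, 0, -0.01, 0], [0.9, 0, 0, -0.03, 0], [0.9, 0, 0, -0.04, 0], [0.9, 0, 0, -0.04, 0], [-1, -0.01, 0, -0.03, 0], [-1, -0.03, 0, 0, 0], [-1, -0.04, 0, 0, 0], [-1, -0.04, 0, 0, 0], [-1, -0.03, 0, 0, 0], [-1, 0, 0, 0, 0], [-1, 0, 0, 0, 0]])

```text
t: 17.08
eef_pos: [0.6371, -0.1906, 0.1382]
ee_rot: [3.141, -0.001, -2.882]
force: [-1.2, -0.5, -0.1]
width: 0.0421
```

```bash
python3 - <<'E'
from h import *
st(); plan([.6376,-.191,.138],-2.883,n=1)
f=eyes.grab_frame("wrist"); save("w19",f,None,1.4)
np.savez("w19.npz",**{k:f[k] for k in("color","z_map","camera_matrix","extrinsics")})
f=eyes.grab_frame("scene"); save("s19",f,(270,170,370,280),6)
st()
E
```

```text
t 17.0833 pos [ 0.6371 -0.1906  0.1382] rot [ 3.1413e+00 -1.0000e-03 -2.8817e+00] F [-1.19 -0.47 -0.13] w 0.0421 q [ 0.    0.38 -0.09 -0.   -1.1  -1.31]
[-0.0004, -0.0005, 0.0002, 0.0013]
t 17.1833 pos [ 0.6355 -0.1913  0.1386] rot [ 3.1413e+00 -7.0000e-04 -2.8827e+00] F [-0.01 -0.98  0.53] w 0.034 q [ 0.    0.38 -0.09 -0.   -1.1  -1.31]
```

View pics/w19.png

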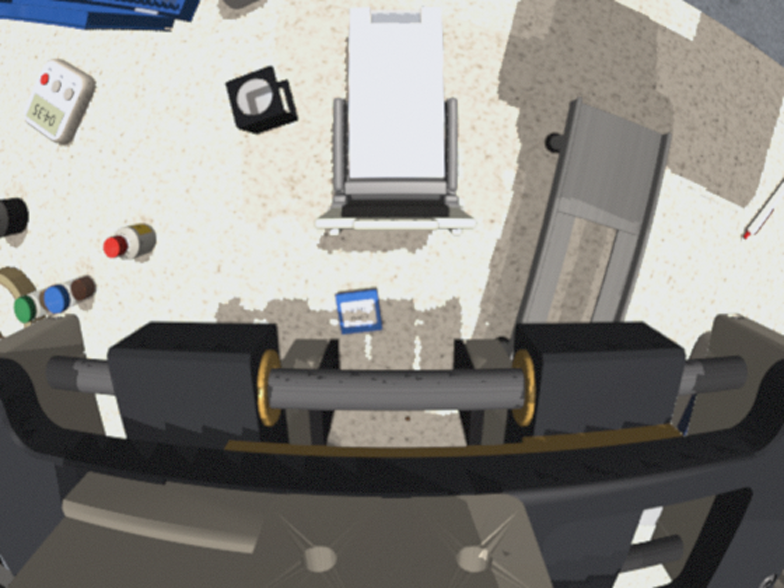

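View pics/s19.png

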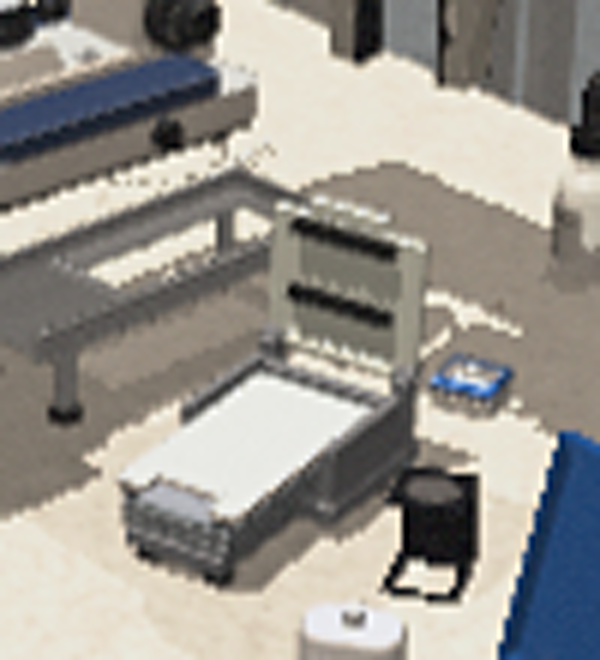

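```bash
python3 - <<'E'
from h import *
f=dict(np.load("w19.npz"))
a=lambda x,y,h:fplane(f,x/1.4,y/1.4,h)
H=np.array([.5892,-.2038]);c=np.array([.967,.256])
for n,x,y,h in [("lipL",320,223,.117),("lipR",472,223,.117),("lipmid",396,228,.117),("plate rear",397,180,.039),("plate front L",350,12,.039),("R",440,12,.039),("box",358,310,.014)]:
    p=a(x,y,h); d=p[:2]-H; print(n,p.round(4),"cx",d@c,"cy",d@[-.256,.967])
st()
E
```

```text
lipL [ 0.6008 -0.2371  0.117 ] cx 0.002666713317588625 cy -0.03513689583741375
lipR [ 0.5825 -0.1685  0.117 ] cx 0.00259331517186141 cy 0.03585132392389212
lipmid [ 0.5942 -0.2021  0.117 ] cx 0.005281560250061417 cy 0.0003615940584538917
plate rear [ 0.5724 -0.2073  0.039 ] cx -0.01712789696980508 cy 0.0009444655225413767
plate front L [ 0.4716 -0.2651  0.039 ] cx -0.12946971333186152 cy -0.029201327004344323
R [ 0.4568 -0.2095  0.039 ] cx -0.12946177807845322 cy 0.028343170466930037
box [ 0.6685 -0.2107  0.014 ] cx 0.07494508828379273 cy -0.02693545184366644
t 17.1833 pos [ 0.6355 -0.1913  0.1386] rot [ 3.1413e+00 -7.0000e-04 -2.8827e+00] F [-0.01 -0.98  0.53] w 0.034 q [ 0.    0.38 -0.09 -0.   -1.1  -1.31]
```

apply_moves(moves=[[-1, 0, 0, 0.03, 0], [-1, 0, 0, 0.03, 0], [-1, 0, 0, 0.006, 0], [-1, 0, 0, 0, 0], [-1, 0.01, 0, 0, 0], [-1, 0.01, 0, 0, 0], [-1, 0.01, 0, 0, 0], [-1, 0.008, 0, 0, 0], [-1, 0.008, 0, 0, 0], [-1, 0, 0, 0, 0]])

```text
t: 18.02
eef_pos: [0.5904, -0.2035, 0.0736]
ee_rot: [-3.141, 0.001, -2.883]
force: [-0.4, 0.7, 0.3]
width: 0.0
```

```bash
python3 - <<'E'
from h import *
st()
s=arm.get_state()["eef_pos"];print("cx",(s[:2]-[.5892,-.2038])@[.967,.256])
f=eyes.grab_frame("scene"); save("s20",f,(270,150,370,260),6)
f=eyes.grab_frame("wrist"); save("w20",f,None,1.4)
E
```

```text
t 18.0167 pos [ 0.5904 -0.2035  0.0736] rot [-3.1415e+00  1.0000e-03 -2.8835e+00] F [-0.43  0.73  0.33] w 0.0 q [-0.02  0.38 -0.26 -0.   -0.94 -1.29]
cx 0.001229835339196377
```

View pics/s20.png

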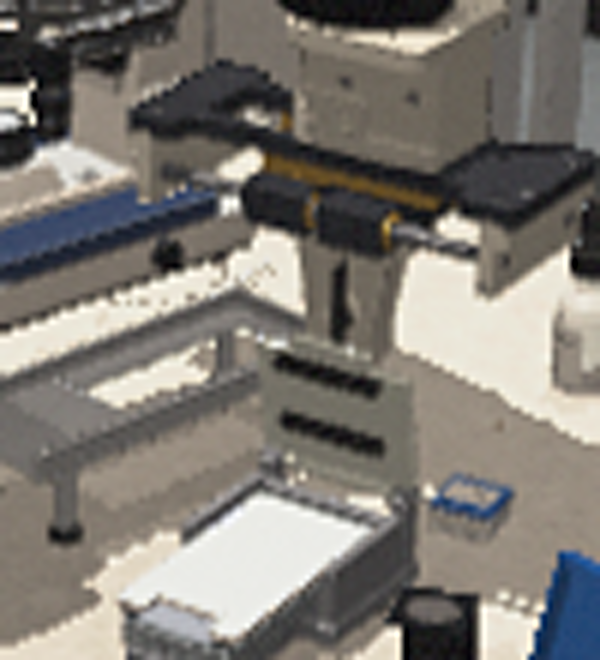

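View pics/w20.png

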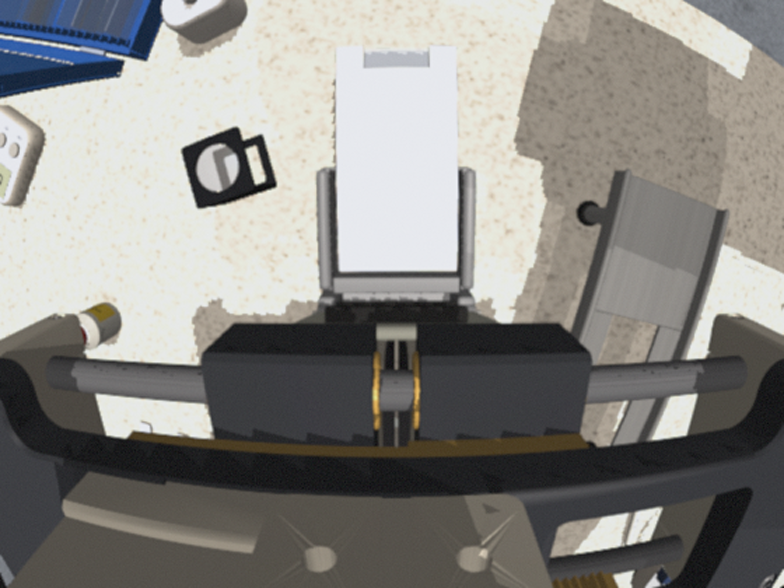

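apply_moves(moves=[[-1, 0.0075, 0, 0.001, 0], [-1, 0.0072, 0, 0.003, 0], [-1, 0.0068, 0, 0.0035, 0], [-1, 0.0063, 0, 0.0042, 0], [-1, 0.0057, 0, 0.005, 0], [-1, 0.005, 0, 0.006, 0], [-1, 0.0042, 0, 0.0064, 0], [-1, 0.0033, 0, 0.0068, 0], [-1, 0, 0, 0, 0]])

```text
t: 18.87
eef_pos: [0.5452, -0.2148, 0.0348]
ee_rot: [3.14, -0.003, -2.883]
force: [-0.3, 0.2, -1.3]
width: 0.0006
```

```bash
python3 - <<'E'
from h import *
st()
s=arm.get_state()["eef_pos"];print("cx",(s[:2]-[.5892,-.2038])@[.967,.256])
f=eyes.grab_frame("scene"); save("s21",f,(270,170,370,280),6)
E
```

```text
t 18.8667 pos [ 0.5452 -0.2148  0.0348] rot [ 3.1402e+00 -2.9000e-03 -2.8835e+00] F [-0.3   0.16 -1.28] w 0.0006 q [-0.04  0.37 -0.38 -0.   -0.83 -1.27]
cx -0.04532013021451904
```

View pics/s21.png

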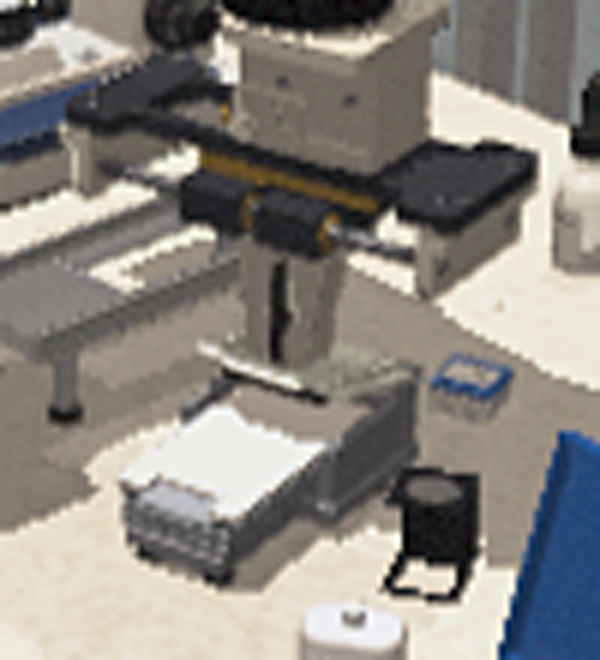

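apply_moves(moves=[[-1, 0.002, 0, 0.005, 0], [-1, 0.001, 0, 0.005, 0], [-1, 0, 0, 0.003, 0], [-1, 0, 0, 0, 0]])

```text
t: 19.25
eef_pos: [0.5436, -0.2156, 0.0228]
ee_rot: [3.141, -0.002, -2.883]
force: [-0.8, 0.4, -0.5]
width: 0.0005
```

apply_moves(moves=[[-1, 0, 0, 0.001, 0], [-1, 0, 0, 0.001, 0], [-1, 0, 0, 0, 0]])

```text
t: 19.5
eef_pos: [0.5436, -0.2156, 0.0215]
ee_rot: [3.141, -0.001, -2.883]
force: [-3.8, 0.4, 1.6]
width: 0.0002
```

apply_moves(moves=[[-1, 0, 0, 0.001, 0], [-1, 0, 0, 0.001, 0], [-1, 0, 0, 0, 0]])

```text
t: 19.75
eef_pos: [0.5437, -0.2158, 0.0208]
ee_rot: [-3.141, -0.001, -2.882]
force: [-7.7, 1.1, 13.8]
width: 0.0003
```

```bash
python3 - <<'E'
from h import *
for i in range(3):
  st(); f=eyes.grab_frame("scene")
save("s22",f,(270,170,370,280),6)
E
```

```text
t 19.75 pos [ 0.5437 -0.2158  0.0208] rot [-3.1414e+00 -8.0000e-04 -2.8824e+00] F [-7.7   1.1  13.79] w 0.0003 q [-0.04  0.38 -0.4   0.   -0.79 -1.27]
t 19.8 pos [ 0.5437 -0.2158  0.0209] rot [-3.1414e+00 -7.0000e-04 -2.8825e+00] F [-7.64  1.28 13.19] w 0.0003 q [-0.04  0.38 -0.4   0.   -0.79 -1.27]
t 19.85 pos [ 0.5438 -0.2158  0.0209] rot [-3.1414e+00 -6.0000e-04 -2.8825e+00] F [-7.56  0.83 12.75] w 0.0004 q [-0.04  0.38 -0.4   0.   -0.79 -1.27]
```

View pics/s22.png

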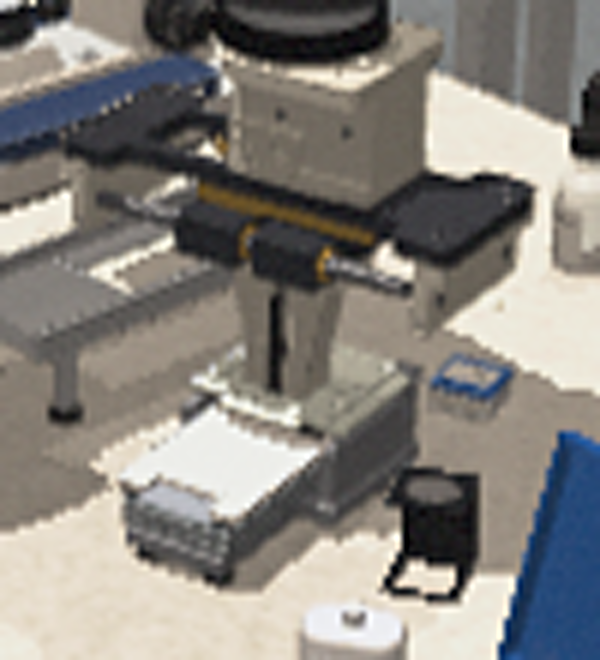

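apply_moves(moves=[[-1, 0.001, 0, 0.0005, 0], [-1, 0.001, 0, 0.0005, 0], [-1, 0, 0, 0, 0], [-1, 0, 0, 0, 0]])

```text
t: 20.23
eef_pos: [0.543, -0.2163, 0.0199]
ee_rot: [-3.141, 0.001, -2.882]
force: [-3.7, 0.4, 9.3]
width: 0.0001
```

apply_moves(moves=[[-1, 0.0005, 0, 0.001, 0], [-1, 0, 0, 0.0005, 0], [-1, 0, 0, 0, 0], [-1, 0, 0, 0, 0]])

```text
t: 20.57
eef_pos: [0.543, -0.2164, 0.0196]
ee_rot: [-3.14, 0.002, -2.882]
force: [-6.9, 3.0, 19.5]
width: 0.0005
```

```bash
python3 - <<'E'
from h import *
for i in range(3):
  st(); f=eyes.grab_frame("scene")
save("s23",f,(300,210,350,260),12)
E
```

```text
t 20.5667 pos [ 0.543  -0.2164  0.0196] rot [-3.1402e+00  2.2000e-03 -2.8818e+00] F [-6.9   3.   19.47] w 0.0005 q [-0.04  0.38 -0.41  0.   -0.78 -1.27]
t 20.6167 pos [ 0.543  -0.2163  0.0196] rot [-3.1402e+00  2.3000e-03 -2.8818e+00] F [-7.02  3.65 19.91] w 0.0005 q [-0.04  0.38 -0.41  0.   -0.78 -1.27]
t 20.6667 pos [ 0.5431 -0.2164  0.0196] rot [-3.1402e+00  2.4000e-03 -2.8818e+00] F [-7.    2.43 20.27] w 0.0005 q [-0.04  0.38 -0.41  0.   -0.78 -1.27]
```

View pics/s23.png

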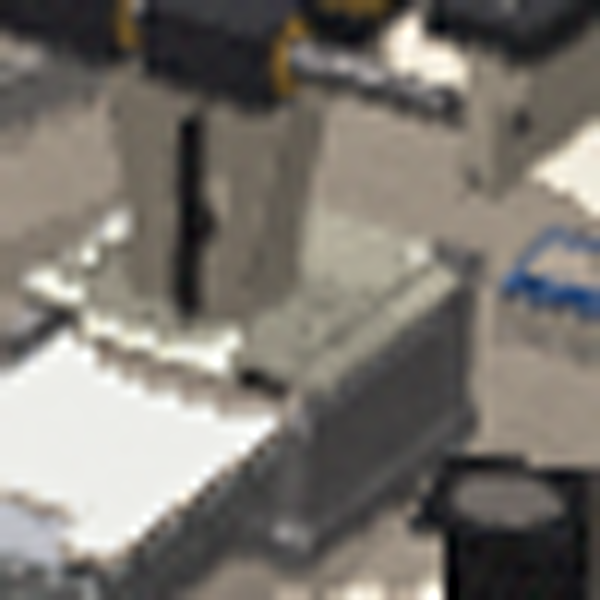

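apply_moves(moves=[[-1, 0, 0, -0.003, 0], [-1, 0, 0, -0.01, 0], [-1, 0, 0, -0.03, 0], [-1, 0, 0, -0.04, 0], [-1, -0.03, 0, -0.03, 0], [-1, -0.035, 0, 0, 0], [-1, 0, 0, 0, 0], [-1, 0, 0, 0, 0]])

```text
t: 21.38
eef_pos: [0.6062, -0.1992, 0.1303]
ee_rot: [-3.141, 0.002, -2.882]
force: [-0.5, 0.7, -1.0]
width: 0.0004
```

```bash
python3 - <<'E'
from h import *
st()
f=eyes.grab_frame("wrist"); save("w24",f,None,1.4)
np.savez("w24.npz",**{k:f[k] for k in("color","z_map","camera_matrix","extrinsics")})
H=np.array([.5892,-.2038]);c=np.array([.967,.256]);n=np.array([-.256,.967])
# cover height profile from scene and wrist depth
for name in("scene","wrist"):
    f=eyes.grab_frame(name)
    v,u=np.mgrid[0:420,0:560];u=u.ravel();v=v.ravel();z=f["z_map"].ravel();m=z>0;u,v,z=u[m],v[m],z[m]
    if name=="scene": W=world(f,u,v,z)
    else:
        K=f["camera_matrix"];dx=(u-K[0,2])/K[0,0];dy=(v-K[1,2])/K[1,1];r=np.hypot(dx,dy)+1e-9
        t=np.tan(np.minimum(r,1.3))/r; ok=r<1.2
        P=np.stack([dx*t*z,-dy*t*z,-z],1)[ok]; W=P@f["extrinsics"][:3,:3].T+f["extrinsics"][:3,3]
    d=W[:,:2]-H; cx=d@c; cy=d@n
    print(name)
    for a in np.arange(-.14,.01,.01):
        mm=(cx>=a)&(cx<a+.01)&(abs(cy)<.025)&(W[:,2]<.08)
        if mm.sum(): print(round(a,3),mm.sum(),np.percentile(W[mm,2],[10,50,90]).round(4))
    if name=="scene": save("s24",f,(270,190,370,290),6)
E
```

```text
t 21.3833 pos [ 0.6062 -0.1992  0.1303] rot [-3.1412e+00  1.9000e-03 -2.8820e+00] F [-0.5   0.67 -1.02] w 0.0004 q [-0.01  0.34 -0.16 -0.   -1.06 -1.3 ]
scene
-0.14 233 [-0.1908  0.0142  0.0327]
-0.13 145 [-0.1918  0.0021  0.0385]
-0.12 84 [-0.1915  0.0303  0.0394]
-0.11 62 [-0.191   0.0378  0.04  ]
-0.1 40 [0.033  0.0385 0.0398]
-0.09 47 [-0.0017  0.0384  0.0402]
-0.08 50 [-0.0345  0.0389  0.0507]
-0.07 93 [0.0372 0.0467 0.0531]
-0.06 48 [0.0366 0.051  0.0532]
-0.05 37 [0.0502 0.052  0.0533]
-0.04 47 [0.0501 0.0534 0.0563]
-0.03 17 [0.0517 0.0534 0.0551]
-0.02 33 [0.0505 0.0519 0.0535]
-0.01 37 [0.0503 0.0519 0.0537]
0.0 19 [0.0503 0.052  0.0536]
wrist
-0.14 246 [0.0301 0.0314 0.0382]
-0.13 541 [0.0304 0.0368 0.0386]
-0.12 639 [0.0369 0.0379 0.0389]
-0.11 641 [0.037  0.0379 0.0389]
-0.1 680 [0.037  0.038  0.0389]
-0.09 642 [0.037  0.0379 0.0389]
-0.08 629 [0.0371 0.0381 0.0501]
-0.07 719 [0.0491 0.0508 0.0519]
-0.06 733 [0.05   0.0509 0.0518]
-0.05 729 [0.0501 0.051  0.0518]
-0.04 739 [0.0508 0.0545 0.0557]
-0.03 719 [0.0501 0.051  0.0519]
-0.02 719 [0.0502 0.0511 0.0519]
-0.01 718 [0.0502 0.0512 0.0523]
0.0 237 [0.0505 0.0518 0.0528]
0.01 265 [-0.0022 -0.0011 -0.0002]
```

View pics/w24.png

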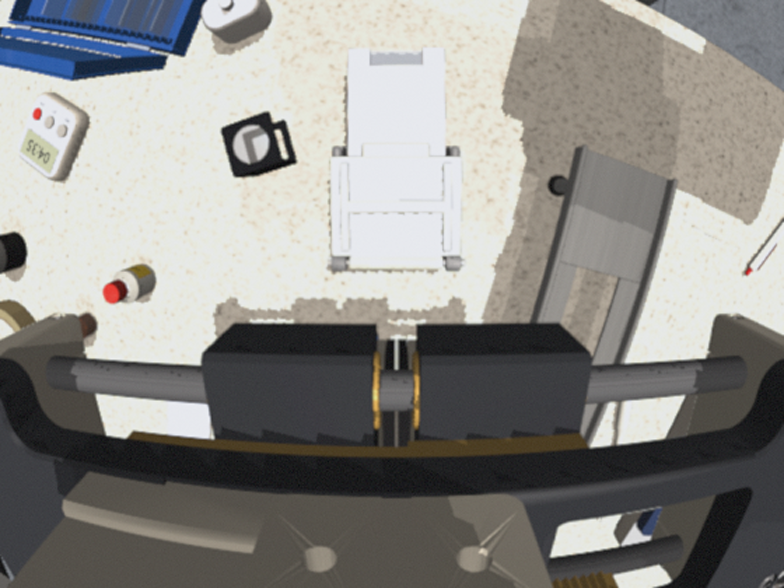

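View pics/s24.png

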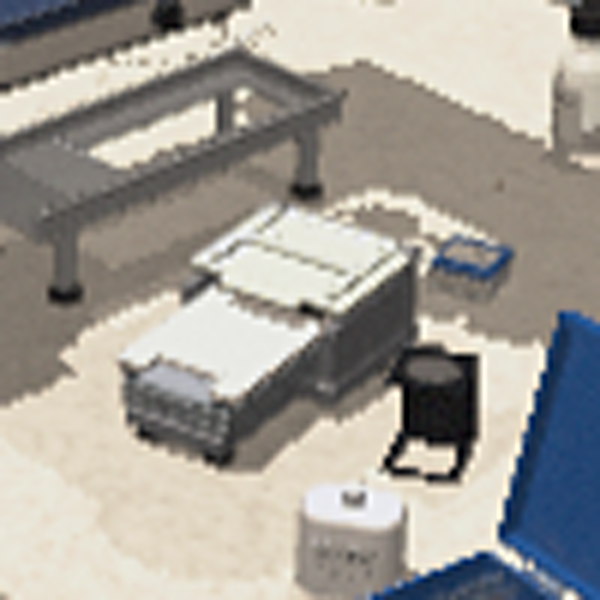

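```bash
python3 - <<'E'
from h import *
f=dict(np.load("w24.npz"))
save("w24c",f,(230,25,340,195),3.5)
a=lambda x,y,h:fplane(f,x/1.4,y/1.4,h)
H=np.array([.5892,-.2038]);c=np.array([.967,.256]);n=np.array([-.256,.967])
for k,x,y,h in [("pL",348,49,.039),("pR",444,49,.039),("coverL rear",333,268,.052),("coverR rear",460,268,.052),("cover front L",334,157,.052),("R",460,157,.052),("pLb",349,140,.039),("pRb",443,140,.039)]:
    p=a(x,y,h);d=p[:2]-H;print(k,p.round(4),(d@c).round(4),(d@n).round(4))
E
```

```text
pL [ 0.4687 -0.2663  0.039 ] -0.1325 -0.0296
pR [ 0.4536 -0.2093  0.039 ] -0.1325 0.0294
coverL rear [ 0.6022 -0.2396  0.052 ] 0.0034 -0.0379
coverR rear [ 0.5826 -0.1656  0.052 ] 0.0033 0.0386
cover front L [ 0.5377 -0.2549  0.052 ] -0.0629 -0.0362
R [ 0.5188 -0.1839  0.052 ] -0.063 0.0373
pLb [ 0.5251 -0.2504  0.039 ] -0.0739 -0.0287
pRb [ 0.5104 -0.1951  0.039 ] -0.074 0.0286
```

View pics/w24c.png

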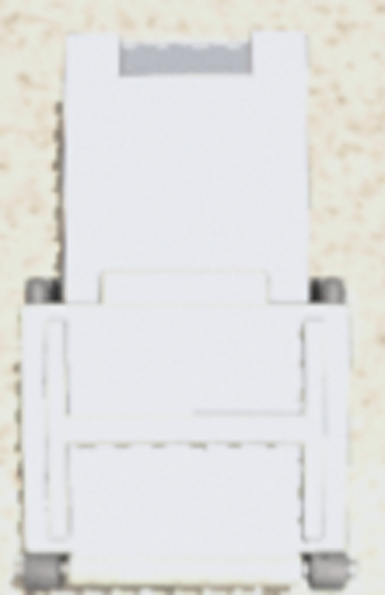

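```bash
python3 - <<'E'
from h import *
print(job.job_done()); 
E
```

```text
the job is handed in; nothing more can be done
None
```

I slid the plate out about 49 mm over the tray's edge and gripped it by its long sides. I then laid it on the spacer strips, released it, swung the cover over from behind and pressed it home with about 20 N. The job was handed in at about 21.5 s; no verdict was reported.

**Last checks:**
- **Cover:** its outer face read level at 51 mm in the wrist camera, whose depths read about 1 mm low, and 52 mm in the scene camera. That matches fully shut.
- **Plate:** its top read level at 38 to 39 mm. At release it was within about 1 mm of centred and flush with the stack. After the cover was shut it still looked square and centred.
- **Clear of everything:** the gripper was about 110 mm above the cover. I did not touch the other things on the bench, but I did not measure their positions at the end.

**What disagreed:**
- **Fingertips:** the real fingertips end about 33 mm above the reported tool point. My first push therefore passed over the plate without moving it. I confirmed the offset in the cameras and by touching the tray floor, and worked with it from then on.
- **Plate front:** in the last picture it measured 2 mm further back than nominal relative to my estimated hinge position. That is within the error of that estimate and the calibration, and inside the 6 mm limit.

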